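# Shut the air and unload the watch-case press

### The job

The glass has been pressed into the last watch case on the bench press. Shut the press's air supply first, by turning the long lever of the ball valve clockwise (seen from above) all the way to its stop, square across its pipe; then draw the press's shuttle out by its knob to the end stop with the case riding in its nest. Lift the case out and set it down, glass up, in the one empty recess of the round tray, letting go only once it is down; leave the air shut, the shuttle fully out, and the small outlet cock, the finished cases and everything else on the bench as they are.

Things in the scene. Friction and masses are not known exactly. Their poses are not given: they have to be found in the camera images.
- main_valve (a joint): Long lever of the brass ball valve on the air service unit. 0 = open, lever along the pipe and pointing away from the regulator; 1.571 = shut, lever square across the pipe. It turns clockwise seen from above about a vertical axis through valve_stem, with hard stops at 0 and 1.571; it starts open or nearly so (0 to 0.3). It stays where left; moving it takes 6 to 7 N at valve_lever.
- valve_lever (a point): Where to take the lever: middle of its black plastic sleeve (58 mm long, 16 mm wide, 12 mm thick, from 35 to 93 mm out from the turning axis), 65 mm out from the axis and 167 mm above the bench. Its x axis points outward along the lever and turns with it. The pipe, valve body and elbow below stay 26 mm lower than this point; only the 18 mm wide stem on the axis rises to the lever.
- valve_stem (a point): Fixed point on the valve's vertical turning axis, at the lever's height (167 mm). Its x axis points along the pipe, away from the regulator: the lever's direction when open. Seen from this point the grey regulator with its clear bowl and black knob (36 mm across, top 198 mm above the bench) stands at x = -80 mm. The unit's base plate is 315 x 78 mm.
- small_cock (a joint): Small butterfly-handled cock (handle 30 mm) on the outlet block at the regulator's other side, 133 mm behind valve_stem. 0 = open. Not to be turned.
- shuttle (a joint): Shuttle (aluminium plate 90 x 217 mm on two rails) of the grey bench press. 0 = home, nest under the ram; 0.16 = fully out against the end stop. It stays where it is left; moving it takes about 3 N plus 6 N per m/s.
- shuttle_knob (a point): Centre of the shuttle's black upright knob, 30 mm across and 29 mm tall (67 to 96 mm above the bench), on a 12 mm stem; point 82 mm above the bench. The plate's top below it is 52 mm above the bench. Moves with the shuttle. The -y axis of this point is the direction in which the shuttle comes out; the nest lies 150 mm from the knob in the +y direction of this point.
- nest (a point): Centre of the nest's floor, 61 mm above the bench, in a black ring 60 mm across outside, 45 mm inside, its lip 3 mm above the floor. Moves with the shuttle; axes as shuttle_knob. The press is 350 mm tall: over the home position its head begins 170 mm above the bench and reaches 40 mm from the ram towards the knob; the ram's pad hangs at 100 mm; the column is on the side away from the knob.
- watch_case_center (a point): The loose watch case to unload: round, steel, no strap or crown, 42 mm across, 13 mm tall with its glass on top, 50 to 100 g. Site on its axis, 6 mm above its underside; z up through the glass. Its plain round sides are upright from 2.5 to 10.5 mm above the underside; four small lugs stand out to 26 mm from the axis along +x and -x (at y = +-11.5 mm), so take it across its y axis. It starts in the nest.
- empty_recess (a point): Centre of the floor, 8 mm above the bench, of the one empty recess of the round white tray. Tray: 204 mm across, fixed, with four recesses 52 mm across inside with a rim 3 mm high (rim top 11 mm above the bench), their centres 64 mm from the tray's centre. +x of this point points from the tray's centre outward. The other recesses hold finished cases.
- finished_1_center (a point): Finished watch case in the tray, as the one to unload. Leave alone.
- finished_2_center (a point): Finished watch case in the tray. Leave alone.
- finished_3_center (a point): Finished watch case in the tray. Leave alone.
- dome: Glass dust dome with a knob, on a grey base 124 mm across, 103 mm tall. Origin under its centre. Leave alone.
- tweezers: Steel tweezers 135 mm long, lying flat, 8 mm high. Leave alone.
- crystal_box: Small open clear box, 52 x 52 x 24 mm. Origin under its centre. Leave alone.
- loupe: Black eye loupe, 33 mm across, 28 mm tall. Origin under its centre. Leave alone.
- driver: Small screwdriver 110 mm long, on the ribbed rubber tool mat. Leave alone.
- pin_driver: Small screwdriver 120 mm long, on the ribbed rubber tool mat. Leave alone.
- watch_case: The same watch case as watch_case_center; origin at the centre of its underside.
Things that resemble listed ones, but are neither listed nor needed, are in the scene too. Several things look just like the part that bears empty_recess: the one meant starts farthest to the robot's right. Leave any brown look-alike of the watch_case alone.

How it is judged (in metres and radians):
On the way, in this order (a step that is already met when the one before it is completed fails the run):
1. the main valve is turned fully shut, its lever square across the pipe (value of joint main_valve above 1.49 rad), for 0.2 s.
2. with the air shut, the shuttle is drawn fully out, the case still in its nest (value of joint main_valve above 1.49 rad and value of joint shuttle above 0.155 m and horizontal distance between watch_case_center and nest below 0.006 m and angle between watch_case_center's own z axis and vertical below 0.15 rad), for 0.2 s.
3. the case is brought down into the empty recess, still held in the fingers (underside within 8 mm of its floor) (horizontal distance between watch_case_center and empty_recess below 0.009 m and z of watch_case_center in the frame of empty_recess below 0.014 m and contact force between the fingers and watch_case above 0.5 N), for 0.05 s.
At the end, for the whole second after the job is handed in: The main valve is shut (within 0.08 rad of its stop), the shuttle is fully out (within 5 mm of its stop), and the watch case lies flat, glass up and at rest on the floor of the empty recess (inside its rim, within 7 mm of its centre) (value of joint main_valve above 1.49 rad and value of joint shuttle above 0.155 m and horizontal distance between watch_case_center and empty_recess below 0.007 m and z of watch_case_center in the frame of empty_recess between 0.004 and 0.0085 m and angle between watch_case_center's own z axis and vertical below 0.12 rad and linear speed of watch_case below 0.02 m/s); the robot touches nothing.
It fails at once if the small outlet cock is turned (value of joint small_cock above 0.25 rad).
It fails at once if a finished case is moved by more than 10 mm (distance of any of finished_1_center, finished_2_center, finished_3_center from where it was at the start of the episode above 0.01 m).
It fails at once if a bystander is moved by more than 20 mm (distance of any of dome, tweezers, crystal_box, loupe, driver, pin_driver from where it was at the start of the episode above 0.02 m).
It also fails if it takes over 72 s, if anything falls off the work surface, if the arm or the gripper's body presses on something with over 40 N, if the wrist force passes 120 N, or if a joint passes its speed limit or range.

### The arm

A 6-joint arm with a two-finger parallel gripper is mounted at the origin on the work surface. World frame = base frame: x ahead of the robot, y to its left, z up, the work surface at z = 0. Lengths are in mm, angles in rad, forces in N, time in s.
With the tool pointing down it reaches from about 350 to 875 mm from the base axis. Payload 4.2 kg.
Tool frame: the origin (TCP) lies on the centre line of the jaws, within the pads' length; the fingertips stand 14 mm ahead of it and the grasp point (between the pads) lies 5 mm behind it (tcp_to_tips is the distance from the TCP to the fingertips, in mm); z points along the fingers, y is the direction in which the jaws open and shut (so a half turn about z gives the same grasp; the last joint's range is limited). The gripper opens to 85 mm and grips with 20 to 120 N. Pads are 22 mm wide; open, the fingers measure 114 mm over their backs; the gripper's body (76 mm by 85 mm) begins 54 mm behind the grasp point. The pads swing forward as they close: fully open they stand 13 mm farther back than shut.
Start: joints at [1.548, 0.385, 0.008, 0, -1.194, -0.259], TCP at [173.771, 600.336, 245.312] pointing down, gripper open.
Joint ranges: [-3.14, 3.14], [-1.21, 2.06], [-1.07, 1.41], [-3.16, 2.05], [-2.99, -0.16], [-3.1, 3.1]. Speed limits (rad/s): [2.79, 2.79, 3.14, 3.14, 3.14, 3.14].

### API

Orientations are given as a unit quaternion [x, y, z, w].
In Python, from bench import read_state, get_image, job_done, tcp_to_tips gives the robot as it stands. The module is installed in compiled form; this text tells all that it offers.
- The arm moves only by the tool play_rows, never from a script. Its argument "targets" is a list of rows, each an object of numbers: "gripper": the gripper's target within -1 to 1 (shut at 1, half-way at 0, fully open at -1); "tx", "ty", "tz": the shift along the tool's x, y, z scaled (see below); "spin": the turn about the tool's z scaled (see below). A call has 1 to 12 rows; each row is the pose to reach, as a shift and turn from the pose commanded when the call began, along the tool's axes at that moment; what a row does not reach only later rows make up. The controller multiplies each number of a shift by 0.25 m and each number of a turn by pi/4 rad. A row lasts 1/8 s, in which the tool goes at most 62.5 mm and 10.7 degrees, less where a joint would pass 70% of its speed; a pose out of reach is approached as far as the arm can. A call with a number of a shift or a turn outside -1 to 1 is refused whole. A call with a gripper value outside its range is refused whole. The fingers move at their own pace and stop on an object; the grip force is fixed at half the most. Time passes only in rows, so rows that repeat a pose let the fingers close. It gives the time, the measured TCP pose, the force and the opening at its end, in the units of the state.
- read_state(): the state, without advancing time (a new reading comes with each control period).
- get_image(name): name is "scene" or "top" or "wrist"; returns a dict with "frame" (400x640x3 uint8, red, green, blue), "depth" (400x640 float32, mm along the optical axis (not along the pixel's ray), 0 where there is no reading), "mtx" (3x3 intrinsics, pixels), "world_to_cam" (4x4, takes a point from world to camera coordinates). Camera axes: x right, y up, looking along -z (the intrinsics and any distortion apply to the point x, -y, -z); pixel columns grow to the right and rows downward; lengths in mm; the calibration is good to about 2 mm. A picture is of the moment at which its call begins.
- job_done(): hands the job in, once; it reports no verdict.
The state is a dict: "clock": time; "joints": joint angles; "joint_vel": joint speeds; "joint_efforts": joint torques, N m; "position": TCP position; "ee_rot": TCP orientation; "contact_force": force on the tool from outside, world axes, zero at the start; "wrist_torque": the same for the moment, N m; "gripper_width": finger opening in mm.
Only numpy, scipy, OpenCV 4.12 (cv2) and the standard library are available. Lean on these libraries where they do the work, as an engineer would, in place of code of your own. Each camera call takes 0.05 s, during which the arm holds its last target.

## Working session

There is one attempt and no reset: what is moved stays moved. The work goes in short steps, Python scripts to look and compute and a tool call to move; the robot and the scene stay as the last step left them, time stands still between calls to the robot, and variables do not carry over. Pictures are saved under pics/ and viewed, and the job is handed in when it is done.

Besides the shell and the picture viewer there is one more tool, called after ">>>" in YAML: its name, and indented under it one key for each argument. play_rows: Moves the arm, as the interface text tells. Its arguments: {"type":"object","properties":{"targets":{"type":"array","items":{"type":"object","properties":{"gripper":{"type":"number"},"tx":{"type":"number","minimum":-1,"maximum":1},"ty":{"type":"number","minimum":-1,"maximum":1},"tz":{"type":"number","minimum":-1,"maximum":1},"spin":{"type":"number","minimum":-1,"maximum":1}}}}},"required":["targets"]}

```bash
mkdir -p pics; cat > h.py <<'E'
import numpy as np, cv2
from bench import *
def grab(name,fn):
    d=get_image(name); cv2.imwrite('pics/'+fn+'.png',d['frame'][...,::-1]); np.savez('pics/'+fn+'.npz',**d); return d
def load(fn): return dict(np.load('pics/'+fn+'.npz'))
def ray(d,u,v):
    K=d['mtx'];M=d['world_to_cam'];R=M[:3,:3];t=M[:3,3]
    c=-R.T@t
    p=np.array([(u-K[0,2])/K[0,0],(v-K[1,2])/K[1,1],1.]);p=np.array([p[0],-p[1],-p[2]])
    return c,R.T@p
def plane(d,u,v,z):
    c,r=ray(d,u,v); return c+r*(z-c[2])/r[2]
def dep(d,u,v):
    c,r=ray(d,u,v); return c+r*d['depth'][int(v),int(u)]
def proj(d,P):
    M=d['world_to_cam'];q=M[:3,:3]@np.array(P)+M[:3,3];K=d['mtx']
    return K[0,0]*q[0]/-q[2]+K[0,2],K[1,1]*-q[1]/-q[2]+K[1,2]
E
python3 - <<'E'
from h import *
for n in['scene','top','wrist']:
    d=grab(n,n+'0'); print(n,d['mtx'].round(1).tolist(),d['world_to_cam'].round(3).tolist())
s=read_state();print(s,tcp_to_tips)
E
```

```text
scene [[370.2, 0.0, 317.7], [0.0, 370.2, 200.2], [0.0, 0.0, 1.0]] [[-0.641, 0.767, -0.012, 277.432], [-0.562, -0.459, 0.688, 237.696], [0.522, 0.448, 0.725, -1392.405], [0.0, 0.0, 0.0, 1.0]]
top [[518.4, 0.0, 318.4], [0.0, 518.4, 195.2], [0.0, 0.0, 1.0]] [[-0.004, -1.0, -0.019, 94.734], [0.99, -0.007, 0.144, -552.037], [-0.144, -0.019, 0.989, -1554.754], [0.0, 0.0, 0.0, 1.0]]
wrist [[311.6, 0.0, 314.2], [0.0, 311.6, 202.0], [0.0, 0.0, 1.0]] [[-0.279, -0.96, 0.001, 623.365], [0.921, -0.268, -0.283, 37.564], [0.272, -0.078, 0.959, -378.909], [0.0, 0.0, 0.0, 1.0]]
{'clock': 0.15, 'joints': array([ 1.54757797e+00,  3.85430381e-01,  6.94701931e-03, -3.36708509e-04,
       -1.19400826e+00, -2.58567438e-01]), 'joint_vel': array([ 0.00056887, -0.00216505,  0.00387394,  0.00255497,  0.0008432 ,
        0.0013825 ]), 'joint_efforts': array([-1.20636181e-03, -3.92678154e+01,  1.88581860e+01,  4.18856576e+00,
       -3.38819860e-03, -2.16768337e-07]), 'position': array([173.68669154, 599.95476031, 244.44751196]), 'ee_rot': array([ 9.90081917e-01, -1.40488626e-01, -5.58932721e-05,  8.60156736e-04]), 'contact_force': array([-0.09372438, -0.83138201,  0.44941055]), 'wrist_torque': array([ 0.00118656, -0.01102537,  0.0127373 ]), 'gripper_width': 85.46898022537346} 14.0
```

View pics/scene0.png

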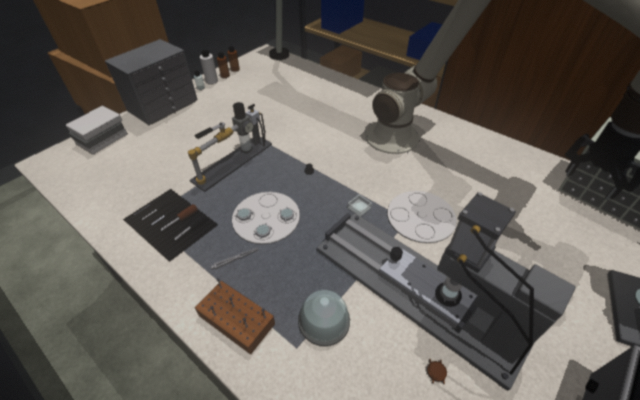

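View pics/top0.png

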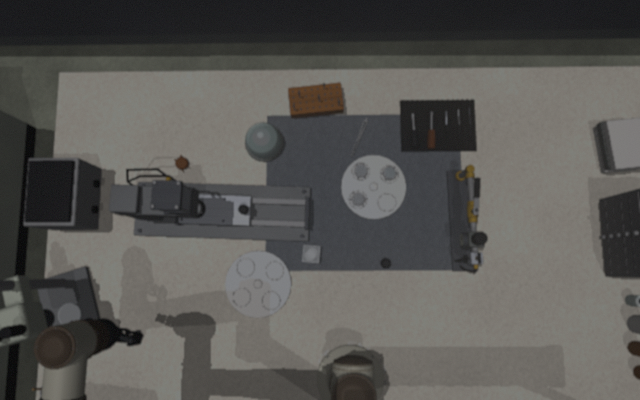

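View pics/wrist0.png

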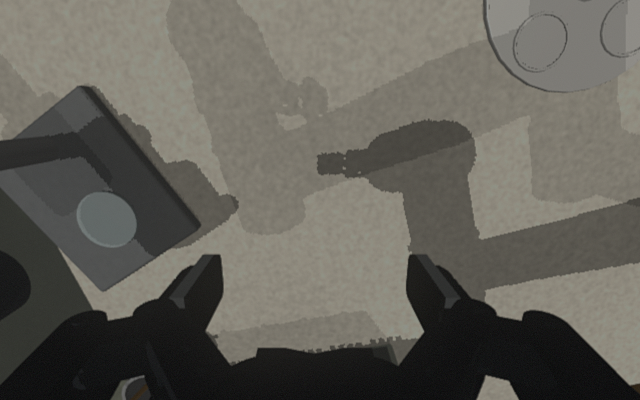

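The top view shows the press at (215,212) with its knob at (245,210), the tray with three cases at (374,187) and its empty recess near (387,203), and the valve unit at (472,215). I'll zoom in next.

```bash
python3 - <<'E'
from h import *
t=cv2.imread('pics/top0.png');s=cv2.imread('pics/scene0.png')
cv2.imwrite('pics/z1.png',cv2.resize(t[150:290,430:530],None,fx=5,fy=5)[:,:,:][:600*2][:700])
cv2.imwrite('pics/z1.png',cv2.resize(t[155:275,430:530],None,fx=5,fy=5))
cv2.imwrite('pics/z2.png',cv2.resize(s[90:190,180:280],None,fx=6,fy=6))
cv2.imwrite('pics/z3.png',cv2.resize(t[150:250,110:320],None,fx=3.8,fy=3.8))
cv2.imwrite('pics/z4.png',cv2.resize(t[145:225,330:420],None,fx=7,fy=7))
d=load('top0')
for u,v in[(245,210),(198,208),(374,187),(387,203),(473,210),(471,240),(479,239),(474,183),(463,174)]: print(u,v,dep(d,u,v).round(0))
E
```

```text
245 210 [501. 308.  98.]
198 208 [510. 453.  82.]
374 187 [581. -82.  16.]
387 203 [ 531. -122.    5.]
473 210 [ 489. -345.  164.]
471 240 [ 405. -335.  165.]
479 239 [ 406. -348.  199.]
474 183 [ 566. -350.  167.]
463 174 [ 609. -344.   77.]
```

View pics/z1.png

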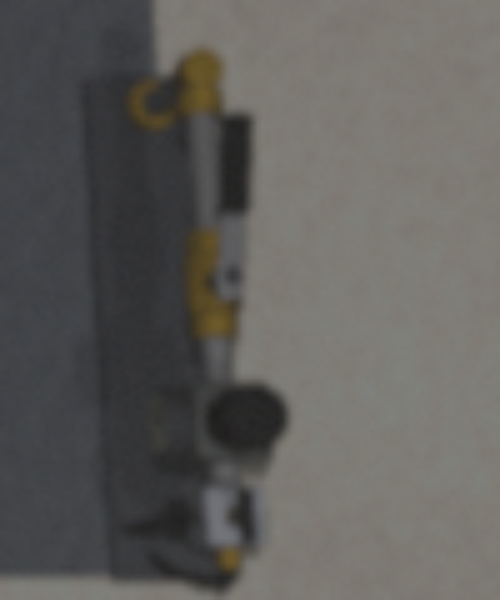

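View pics/z2.png

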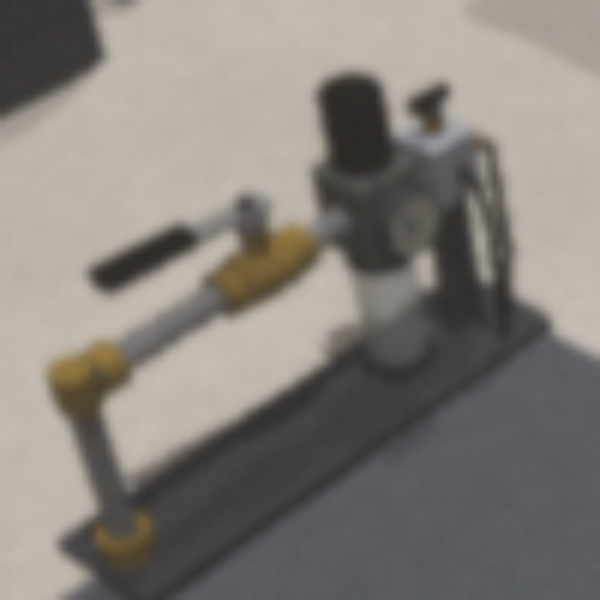

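View pics/z3.png

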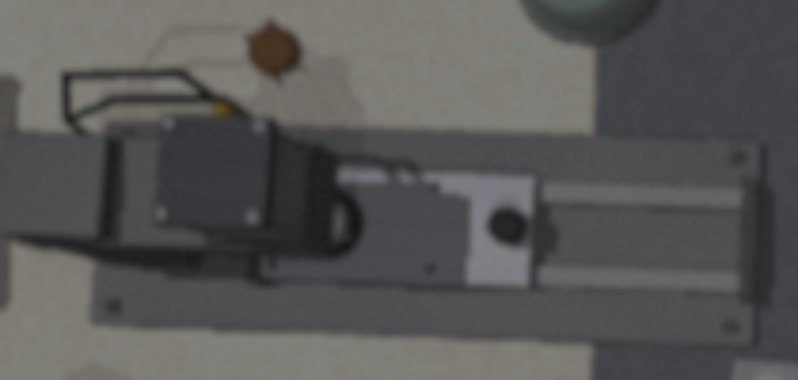

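View pics/z4.png

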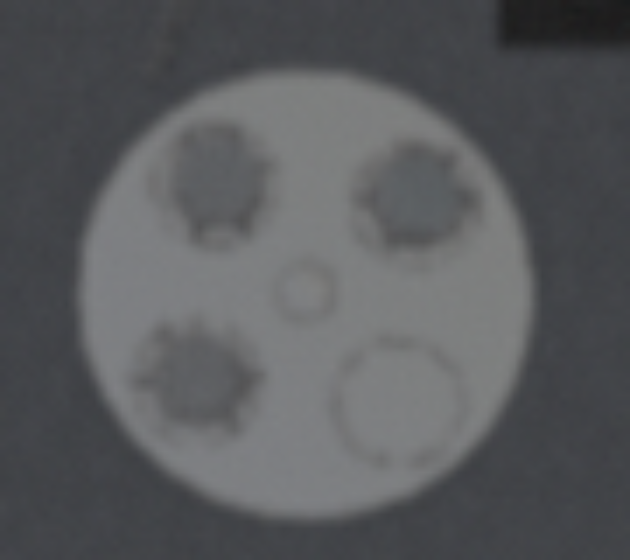

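```bash
python3 - <<'E'
from h import *
t=load('top0');s=load('scene0')
f=lambda a,b:(430+a/5,155+b/5)
g=lambda a,b:(180+a/6,90+b/6)
print('stem top',plane(t,*f(230,280),172),'scene',plane(s,*g(250,203),172))
print('sleeve outer end',plane(t,*f(238,117),173),'inner',plane(t,*f(235,210),173))
print('scene sleeve outer',plane(s,*g(103,277),167),'inner',plane(s,*g(190,235),167))
print('knob reg',plane(t,*f(246,416),198), plane(s,*g(350,85),198))
print('elbow',plane(t,*f(200,65),141))
print('plate edge',plane(t,*f(82,80),8),plane(t,*f(112,578),8))
h=lambda a,b:(110+a/3.8,150+b/3.8)
print('knob',plane(t,*h(508,226),96),'bed edges', [plane(t,*h(*p),20).round(0) for p in((762,143),(755,345),(92,322),(110,125))])
print('plate',[plane(t,*h(*p),52).round(0) for p in((537,175),(530,289),(335,165))])
print('stop',plane(t,*h(745,180),52),plane(t,*h(740,300),52))
# tray
m=cv2.inRange(t['frame'],(95,95,95),(255,255,255))
k=lambda a,b:(330+a/7,145+b/7)
print('tray', [plane(t,*k(*p),8).round(1) for p in((306,292),(306,68),(306,520),(78,292),(534,292))],'recess',plane(t,*k(400,402),11),[plane(t,*k(*p),21).round(1) for p in((214,165),(413,192),(200,375))])
E
```

```text
stem top [ 485.69004199 -350.82413981  172.        ] scene [ 487.84686493 -345.77965104  172.        ]
sleeve outer end [ 577.91521899 -359.42357784  173.        ] inner [ 525.0209335  -355.20650596  173.        ]
scene sleeve outer [ 573.47947252 -360.31368289  167.        ] inner [ 522.22060307 -354.31152953  167.        ]
knob reg [ 408.22147255 -348.52063505  198.        ] [ 403.62379853 -355.51090099  198.        ]
elbow [ 614.22584227 -348.38834509  141.        ]
plate edge [ 631.45539739 -310.97038738    8.        ] [ 321.10333597 -316.99669267    8.        ]
knob [503.13926942 312.67391004  96.        ] bed edges [array([580., 117.,  20.]), array([414., 123.,  20.]), array([435., 665.,  20.]), array([599., 658.,  20.])]
plate [array([550., 297.,  52.]), array([458., 301.,  52.]), array([559., 461.,  52.])]
stop [544.3874326  129.36115926  52.        ] [447.79777211 133.41034381  52.        ]
tray [array([583. , -81.6,   8. ]), array([685.8, -83.6,   8. ]), array([480.2, -79.6,   8. ]), array([583.7,  20.7,   8. ]), array([ 582.3, -183.6,    8. ])] recess [ 532.5141141  -122.19550353   11.        ] [array([638.8, -40.4,  21. ]), array([ 625.8, -129. ,   21. ]), array([543.9, -32.7,  21. ])]
```

```bash
cat >> h.py <<'E'
from scipy.spatial.transform import Rotation as Ro
def yaw(s):
    R=Ro.from_quat(s['ee_rot']).as_matrix(); return np.arctan2(R[1,0],R[0,0])
def rel(wps,p=None,y=None):
    s=read_state(); p=s['position'] if p is None else np.array(p); y=yaw(s) if y is None else y
    x=np.array([np.cos(y),np.sin(y),0]);yy=np.array([np.sin(y),-np.cos(y),0])
    for w in wps:
        d=np.array(w[:3])-p
        print('tx %.3f ty %.3f tz %.3f spin %.3f'%(d@x/250,d@yy/250,-d[2]/250,-(w[3]-y)/(np.pi/4)))
E
python3 - <<'E'
from h import *
P=[(173.8,600.3,245.3,-.282),(250,370,260,-.282),(360,140,260,-.282),(430,-95,260,-.282),(540,-320,260,-.1)]
for a,b in zip(P,P[1:]): rel([b],a[:3],a[3])
E
```

```text
tx 0.549 ty 0.800 tz -0.059 spin -0.000
tx 0.679 ty 0.761 tz 0.000 spin -0.000
tx 0.531 ty 0.825 tz 0.000 spin -0.000
tx 0.673 ty 0.742 tz 0.000 spin -0.232
```

>>> play_rows:
  targets:
    - {"tx": 0.14, "ty": 0.2, "tz": -0.06, "gripper": 0.3}
    - {"tx": 0.28, "ty": 0.4, "tz": -0.06, "gripper": 0.3}
    - {"tx": 0.42, "ty": 0.6, "tz": -0.06, "gripper": 0.3}
    - {"tx": 0.55, "ty": 0.8, "tz": -0.06, "gripper": 0.3}

```text
invalid input
```

>>> play_rows:
  targets:
    - {"tx": 0.17, "ty": 0.19, "gripper": 0.3}
    - {"tx": 0.34, "ty": 0.38, "gripper": 0.3}
    - {"tx": 0.51, "ty": 0.57, "gripper": 0.3}
    - {"tx": 0.68, "ty": 0.76, "gripper": 0.3}

```text
invalid input
```

>>> play_rows:
  targets:
    - {"tx": 0.13, "ty": 0.2, "gripper": 0.3}
    - {"tx": 0.26, "ty": 0.4, "gripper": 0.3}
    - {"tx": 0.39, "ty": 0.6, "gripper": 0.3}
    - {"tx": 0.53, "ty": 0.82, "gripper": 0.3}

```text
invalid input
```

>>> play_rows:
  targets:
    - {"tx": 0.17, "ty": 0.19, "spin": -0.06, "gripper": 0.3}
    - {"tx": 0.34, "ty": 0.38, "spin": -0.12, "gripper": 0.3}
    - {"tx": 0.51, "ty": 0.57, "spin": -0.18, "gripper": 0.3}
    - {"tx": 0.67, "ty": 0.74, "spin": -0.23, "gripper": 0.3}
    - {"tx": 0.67, "ty": 0.74, "spin": -0.23, "gripper": 0.3}
    - {"tx": 0.67, "ty": 0.74, "spin": -0.23, "gripper": 0.3}

```text
invalid input
```

```bash
python3 - <<'E'
from h import *
d=grab('wrist','w1');grab('top','t1');s=read_state();print(s['clock'],s['position'],yaw(s),s['gripper_width'],s['joints'].round(2))
E
```

```text
0.25 [173.73290626 600.1227303  244.80533372] -0.2818520843268986 85.59245331612766 [ 1.55  0.39  0.01 -0.   -1.19 -0.26]
```

View pics/w1.png

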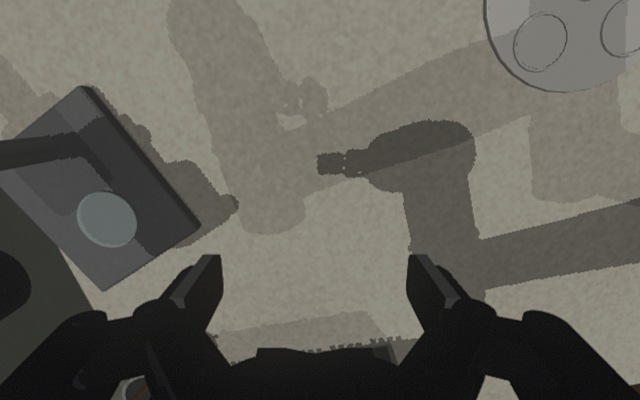

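View pics/t1.png

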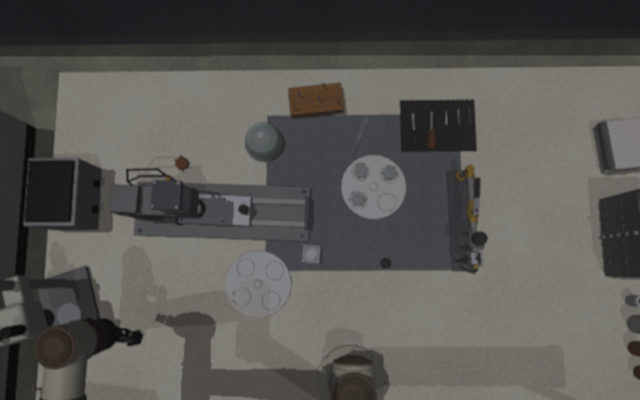

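All four calls were refused, so the arm hasn't moved. Each row probably needs every key, so I'll send one call in full.

>>> play_rows:
  targets:
    - {"tx": 0.14, "ty": 0.2, "tz": -0.06, "spin": 0, "gripper": 0.3}
    - {"tx": 0.28, "ty": 0.4, "tz": -0.06, "spin": 0, "gripper": 0.3}
    - {"tx": 0.42, "ty": 0.6, "tz": -0.06, "spin": 0, "gripper": 0.3}
    - {"tx": 0.55, "ty": 0.8, "tz": -0.06, "spin": 0, "gripper": 0.3}

```text
clock: 0.75
position: [250.6, 368.0, 260.3]
ee_rot: [0.99, -0.14, 0.0, -0.0]
contact_force: [1.3, -0.2, 1.0]
gripper_width: 30.0
```

>>> play_rows:
  targets:
    - {"tx": 0.17, "ty": 0.19, "tz": 0, "spin": 0, "gripper": 0.3}
    - {"tx": 0.34, "ty": 0.38, "tz": 0, "spin": 0, "gripper": 0.3}
    - {"tx": 0.51, "ty": 0.57, "tz": 0, "spin": 0, "gripper": 0.3}
    - {"tx": 0.68, "ty": 0.76, "tz": 0, "spin": 0, "gripper": 0.3}

```text
clock: 1.25
position: [358.9, 142.9, 260.8]
ee_rot: [0.99, -0.14, 0.001, -0.001]
contact_force: [1.1, 0.7, -0.1]
gripper_width: 29.8
```

>>> play_rows:
  targets:
    - {"tx": 0.13, "ty": 0.2, "tz": 0, "spin": 0, "gripper": 0.3}
    - {"tx": 0.26, "ty": 0.4, "tz": 0, "spin": 0, "gripper": 0.3}
    - {"tx": 0.39, "ty": 0.6, "tz": 0, "spin": 0, "gripper": 0.3}
    - {"tx": 0.53, "ty": 0.82, "tz": 0, "spin": 0, "gripper": 0.3}

```text
clock: 1.75
position: [428.4, -88.5, 260.7]
ee_rot: [0.99, -0.14, 0.001, -0.0]
contact_force: [0.9, 1.6, 0.7]
gripper_width: 30.1
```

>>> play_rows:
  targets:
    - {"tx": 0.17, "ty": 0.19, "tz": 0, "spin": -0.06, "gripper": 0.3}
    - {"tx": 0.34, "ty": 0.38, "tz": 0, "spin": -0.12, "gripper": 0.3}
    - {"tx": 0.51, "ty": 0.57, "tz": 0, "spin": -0.18, "gripper": 0.3}
    - {"tx": 0.67, "ty": 0.74, "tz": 0, "spin": -0.23, "gripper": 0.3}
    - {"tx": 0.67, "ty": 0.74, "tz": 0, "spin": -0.23, "gripper": 0.3}
    - {"tx": 0.67, "ty": 0.74, "tz": 0, "spin": -0.23, "gripper": 0.3}

```text
clock: 2.5
position: [537.1, -310.8, 259.6]
ee_rot: [0.999, -0.051, -0.001, -0.0]
contact_force: [-0.5, 0.3, -0.3]
gripper_width: 29.9
```

```bash
python3 - <<'E'
from h import *
d=grab('wrist','w2');grab('top','t2');s=read_state();print(s['clock'],s['position'],yaw(s),s['gripper_width'],s['joints'].round(2))
E
```

```text
2.6 [ 537.14974582 -309.91252508  260.7801916 ] -0.10021101614806402 29.8967435930069 [-0.26  0.37  0.02 -0.   -1.22  1.73]
```

View pics/w2.png

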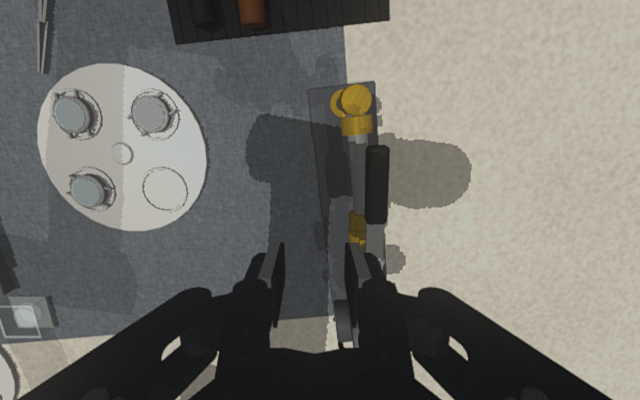

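```bash
python3 - <<'E'
from h import *
d=load('w2')
for p in[(378,147),(377,185),(375,223)]: print(plane(d,*p,173).round(1),dep(d,*p).round(1))
# recess, cases, pipe
print('recess',plane(d,165,188,11).round(1),'cases',[plane(d,*p,21).round(1) for p in((73,114),(151,112),(87,190))],'ctr',plane(d,122,153,8).round(1))
print('elbow',dep(d,357,98).round(1),'pipe',[plane(d,*p,141).round(1) for p in((357,125),(357,222))])
print('plate edge',plane(d,308,90,8),plane(d,328,290,8),plane(d,375,82,8))
m=(d['frame'].max(2)<45);ys,xs=np.where(m[140:230,360:392]);print(xs.min()+360,xs.max()+360,ys.min()+140,ys.max()+140)
z=cv2.imread('pics/w2.png');cv2.imwrite('pics/z5.png',cv2.resize(z[70:350,280:420],None,fx=2.1,fy=2.1))
z=cv2.imread('pics/w2.png');cv2.imwrite('pics/z5.png',cv2.resize(z[120:320,300:420],None,fx=3,fy=3))
E
```

```text
[ 579.7 -359.8  173. ] [ 579.6 -360.   172.1]
[ 553.1 -357.9  173. ] [ 553.2 -357.8  173.5]
[ 524.5 -355.1  173. ] [ 524.3 -355.2  172.3]
recess [ 534.6 -124.    11. ] cases [array([632.2, -45.8,  21. ]), array([ 625.2, -134.5,   21. ]), array([543.9, -34.1,  21. ])] ctr [582.4 -80.8   8. ]
elbow [ 613.7 -352.3  137.2] pipe [array([ 593.9, -350.5,  141. ]), array([ 514.5, -345.4,  141. ])]
plate edge [ 630.95538304 -313.819671      8.        ] [ 367.78121674 -313.0000518     8.        ] [ 631.63084849 -390.8904738     8.        ]
365 388 145 223
```

View pics/z5.png

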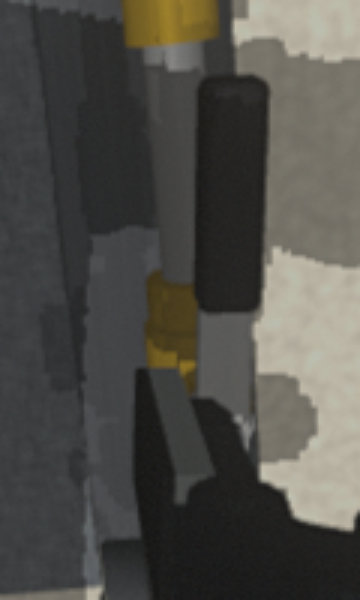

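```bash
python3 - <<'E'
from h import *
rel([(553,-357,215,-.09),(553,-357,164,-.09)])
# arcs about stem
S=np.array([488,-351.5]);y0=-.09
def P(a,r=65): return (S[0]+r*np.cos(a),S[1]+r*np.sin(a),164,a)
A=[-.09-.13*i for i in range(1,7)]; print(A[-1]); rel([P(a) for a in A],P(-.09)[:3],-.09)
B=[A[-1]-.13*i for i in range(1,6)]+[-1.571,-1.64]; print(B); rel([P(a) for a in B],P(A[-1])[:3],A[-1])
E
```

```text
tx 0.082 ty 0.181 tz 0.183 spin -0.013
tx 0.082 ty 0.181 tz 0.387 spin -0.013
-0.87
tx -0.002 ty 0.034 tz -0.000 spin 0.166
tx -0.009 ty 0.067 tz -0.000 spin 0.331
tx -0.020 ty 0.099 tz -0.000 spin 0.497
tx -0.034 ty 0.129 tz -0.000 spin 0.662
tx -0.053 ty 0.157 tz -0.000 spin 0.828
tx -0.075 ty 0.183 tz -0.000 spin 0.993
[-1.0, -1.13, -1.26, -1.3900000000000001, -1.52, -1.571, -1.64]
tx -0.002 ty 0.034 tz -0.000 spin 0.166
tx -0.009 ty 0.067 tz -0.000 spin 0.331
tx -0.020 ty 0.099 tz -0.000 spin 0.497
tx -0.034 ty 0.129 tz -0.000 spin 0.662
tx -0.053 ty 0.157 tz -0.000 spin 0.828
tx -0.061 ty 0.168 tz -0.000 spin 0.893
tx -0.073 ty 0.181 tz -0.000 spin 0.980
```

>>> play_rows:
  targets:
    - {"tx": 0.05, "ty": 0.1, "tz": 0.09, "spin": 0, "gripper": 0.3}
    - {"tx": 0.082, "ty": 0.181, "tz": 0.18, "spin": -0.01, "gripper": 0.3}
    - {"tx": 0.082, "ty": 0.181, "tz": 0.18, "spin": -0.01, "gripper": 0.3}
    - {"tx": 0.082, "ty": 0.181, "tz": 0.18, "spin": -0.01, "gripper": 0.3}

```text
clock: 3.1
position: [553.6, -357.0, 216.7]
ee_rot: [0.999, -0.046, 0.001, 0.0]
contact_force: [0.3, -0.1, 0.8]
gripper_width: 30.1
```

```bash
python3 - <<'E'
from h import *
d=grab('wrist','w3');s=read_state();print(s['clock'],s['position'],yaw(s),s['contact_force'])
rel([(553,-357,164,-.09)])
E
```

```text
3.15 [ 553.72002618 -357.03379564  217.1104792 ] -0.09187306394211642 [-0.36704673 -0.59039175 -0.18581445]
tx -0.003 ty 0.000 tz 0.212 spin -0.002
```

View pics/w3.png

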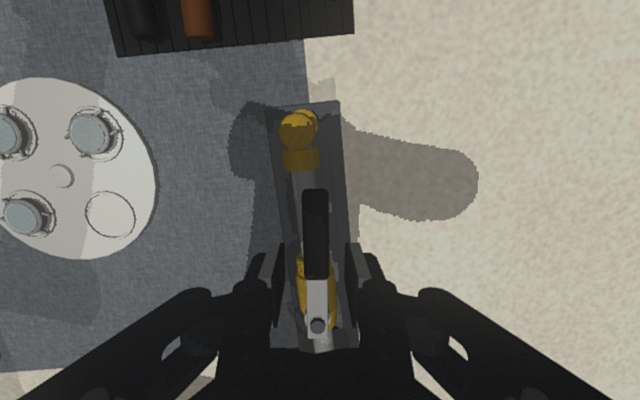

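```bash
python3 - <<'E'
from h import *
d=load('w3')
print([plane(d,*p,172).round(1) for p in((318,325),(316,190),(316,279))])
print('recess',plane(d,110,214,11).round(1),'ctr',plane(d,62,177,8).round(1))
E
```

```text
[array([ 490. , -354.3,  172. ]), array([ 581.1, -361.4,  172. ]), array([ 523.9, -356.1,  172. ])]
recess [ 534.5 -123.8   11. ] ctr [580.7 -80.9   8. ]
```

>>> play_rows:
  targets:
    - {"tx": 0, "ty": 0, "tz": 0.07, "spin": 0, "gripper": 0.3}
    - {"tx": 0, "ty": 0, "tz": 0.14, "spin": 0, "gripper": 0.3}
    - {"tx": 0, "ty": 0, "tz": 0.21, "spin": 0, "gripper": 0.3}
    - {"tx": 0, "ty": 0, "tz": 0.21, "spin": 0, "gripper": 0.3}

```text
clock: 3.65
position: [552.1, -357.3, 160.0]
ee_rot: [0.999, -0.047, -0.002, -0.001]
contact_force: [0.1, -0.6, 0.7]
gripper_width: 30.0
```

>>> play_rows:
  targets:
    - {"tx": -0.002, "ty": 0.034, "tz": 0, "spin": 0.166, "gripper": 0.3}
    - {"tx": -0.009, "ty": 0.067, "tz": 0, "spin": 0.331, "gripper": 0.3}
    - {"tx": -0.02, "ty": 0.099, "tz": 0, "spin": 0.497, "gripper": 0.3}
    - {"tx": -0.034, "ty": 0.129, "tz": 0, "spin": 0.662, "gripper": 0.3}
    - {"tx": -0.053, "ty": 0.157, "tz": 0, "spin": 0.828, "gripper": 0.3}
    - {"tx": -0.075, "ty": 0.183, "tz": 0, "spin": 0.993, "gripper": 0.3}
    - {"tx": -0.075, "ty": 0.183, "tz": 0, "spin": 0.993, "gripper": 0.3}

```text
clock: 4.53
position: [531.4, -401.4, 162.6]
ee_rot: [0.906, -0.422, 0.001, -0.0]
contact_force: [3.4, 2.4, -2.7]
gripper_width: 29.9
```

```bash
python3 - <<'E'
from h import *
d=grab('wrist','w4');s=read_state();print(s['clock'],s['position'],yaw(s),s['contact_force'])
E
```

```text
4.575 [ 531.35644203 -401.44430665  162.74294381] -0.8711259441527568 [ 3.67605561  1.59978861 -2.6615018 ]
```

View pics/w4.png

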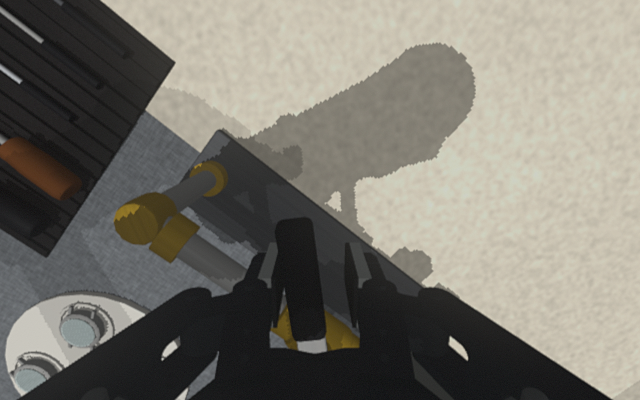

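>>> play_rows:
  targets:
    - {"tx": -0.002, "ty": 0.034, "tz": 0, "spin": 0.166, "gripper": 0.3}
    - {"tx": -0.009, "ty": 0.067, "tz": 0, "spin": 0.331, "gripper": 0.3}
    - {"tx": -0.02, "ty": 0.099, "tz": 0, "spin": 0.497, "gripper": 0.3}
    - {"tx": -0.034, "ty": 0.129, "tz": 0, "spin": 0.662, "gripper": 0.3}
    - {"tx": -0.053, "ty": 0.157, "tz": 0, "spin": 0.828, "gripper": 0.3}
    - {"tx": -0.061, "ty": 0.168, "tz": 0, "spin": 0.89, "gripper": 0.3}
    - {"tx": -0.061, "ty": 0.168, "tz": 0, "spin": 0.89, "gripper": 0.3}

```text
clock: 5.45
position: [489.8, -417.7, 163.4]
ee_rot: [0.707, -0.707, 0.002, -0.0]
contact_force: [4.9, -2.1, -3.6]
gripper_width: 30.3
```

```bash
python3 - <<'E'
from h import *
d=grab('wrist','w5');s=read_state();print(s['clock'],s['position'],yaw(s),s['contact_force'])
E
```

```text
5.5 [ 489.78931195 -417.64158698  163.33689431] -1.5697205280843378 [ 5.30300539 -0.77505685 -2.82907401]
```

View pics/w5.png

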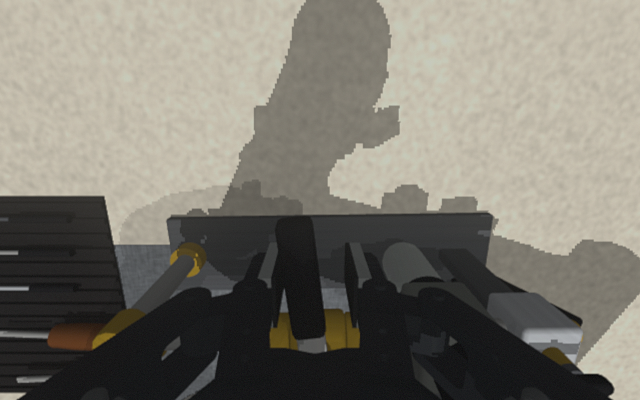

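>>> play_rows:
  targets:
    - {"tx": 0, "ty": 0.015, "tz": 0, "spin": 0.03, "gripper": 0.3}
    - {"tx": 0, "ty": 0.03, "tz": 0, "spin": 0.06, "gripper": 0.3}
    - {"tx": 0, "ty": 0.03, "tz": 0, "spin": 0.06, "gripper": 0.3}

```text
clock: 5.88
position: [482.4, -418.0, 163.6]
ee_rot: [-0.691, 0.723, -0.002, 0.0]
contact_force: [5.7, -2.3, -3.4]
gripper_width: 30.1
```

```bash
python3 - <<'E'
from h import *
d=grab('wrist','w6');s=read_state();print(s['clock'],s['position'],yaw(s),s['contact_force'])
E
```

```text
5.925 [ 482.4624943  -418.03994305  163.59277543] -1.616897740845406 [ 6.09955013 -2.4344188  -1.29975743]
```

View pics/w6.png

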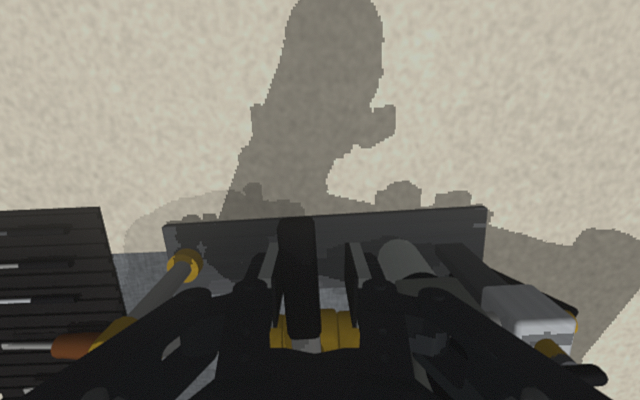

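>>> play_rows:
  targets:
    - {"tx": 0, "ty": 0.012, "tz": 0, "spin": 0.0, "gripper": 0.3}
    - {"tx": 0, "ty": 0.016, "tz": 0, "spin": 0.0, "gripper": 0.3}
    - {"tx": 0, "ty": 0.016, "tz": 0, "spin": 0.0, "gripper": 0.3}

```text
clock: 6.3
position: [482.1, -418.1, 163.6]
ee_rot: [-0.691, 0.723, -0.006, 0.002]
contact_force: [12.3, -2.5, -7.0]
gripper_width: 29.9
```

```bash
python3 - <<'E'
from h import *
d=grab('wrist','w7');t=grab('top','t7');s=read_state();print(s['clock'],s['position'],yaw(s),s['contact_force'])
f=d['frame'].astype(int)
cv2.imwrite('pics/z7.png',cv2.resize(d['frame'][190:360,230:380,::-1],None,fx=3.5,fy=3.5))
E
```

```text
6.4 [ 482.10397027 -418.100209    163.58660761] -1.6156401089259296 [13.16851393 -2.08499795 -5.99170728]
```

View pics/z7.png

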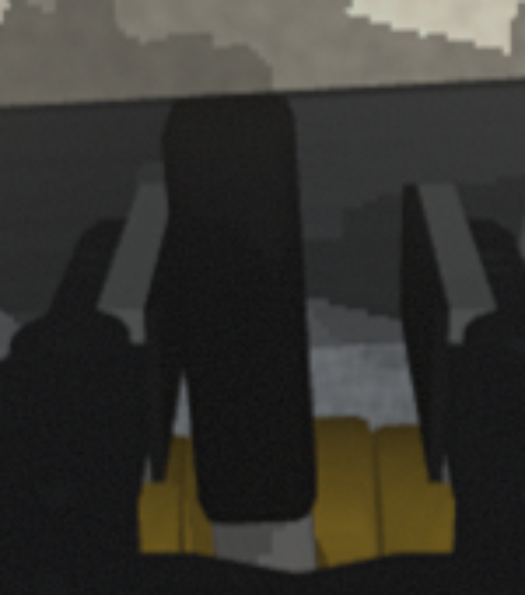

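```bash
python3 - <<'E'
from h import *
d=load('w7')
a,b=plane(d,296.3,217.7,173),plane(d,303.7,338.6,173);v=a-b
p,q=plane(d,163,224,8),plane(d,486,206,8);e=q-p
print(a,b,np.arctan2(v[1],v[0]),p,q,np.arctan2(-e[1],-e[0]))
print([dep(d,x,y).round(1) for x,y in((298,230),(300,300))])
E
```

```text
[ 487.87409446 -449.08111171  173.        ] [ 488.11693287 -390.50350711  173.        ] -1.574941887553082 [ 632.80784203 -391.81406363    8.        ] [ 321.53423863 -396.83445393    8.        ] 0.016127146637798094
[array([ 487.5, -443.7,  173. ]), array([ 488.6, -410.9,  173.1])]
```

The pictures put the lever square across the pipe: about 1.59 rad from the pipe direction, and the force doubled without further motion, so it's at the stop. I'll back off and lift clear.

>>> play_rows:
  targets:
    - {"tx": 0, "ty": -0.025, "tz": 0, "spin": 0, "gripper": 0.3}
    - {"tx": 0, "ty": -0.035, "tz": 0, "spin": 0, "gripper": 0.3}
    - {"tx": 0, "ty": -0.035, "tz": -0.1, "spin": 0, "gripper": 0.3}
    - {"tx": 0, "ty": -0.035, "tz": -0.25, "spin": 0, "gripper": 0.3}
    - {"tx": 0, "ty": -0.035, "tz": -0.42, "spin": 0, "gripper": 0.3}
    - {"tx": 0, "ty": -0.035, "tz": -0.42, "spin": 0, "gripper": 0.3}

```text
clock: 7.15
position: [486.1, -418.4, 272.7]
ee_rot: [-0.69, 0.724, -0.004, 0.0]
contact_force: [-0.4, 0.3, 0.5]
gripper_width: 30.1
```

```bash
python3 - <<'E'
from h import *
s=read_state();p=s['position'];print(p,yaw(s),s['contact_force'],s['clock'])
d=grab('wrist','w8')
W=[(p[0],p[1],p[2],yaw(s)),(530,-200,p[2],-1.1),(560,30,p[2],-.57),(503,190,p[2],-.04)]
for a,b in zip(W,W[1:]): rel([b],a[:3],a[3])
E
```

```text
[ 486.12909477 -418.3703712   272.65285982] -1.6187868740131506 [-0.4103009   0.28219058  0.48309127] 7.15
tx -0.881 ty -0.133 tz -0.000 spin -0.661
tx -0.765 ty -0.524 tz -0.000 spin -0.675
tx -0.537 ty -0.416 tz -0.000 spin -0.675
```

View pics/w8.png

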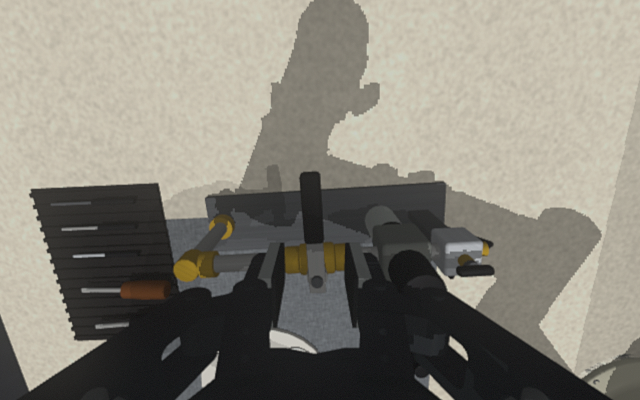

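The lever (311,205) stands square to the pipe, and the cock at (475,270) is untouched. Now I'll go to the press.

>>> play_rows:
  targets:
    - {"tx": -0.22, "ty": -0.03, "tz": 0, "spin": -0.165, "gripper": 0.3}
    - {"tx": -0.44, "ty": -0.07, "tz": 0, "spin": -0.33, "gripper": 0.3}
    - {"tx": -0.66, "ty": -0.1, "tz": 0, "spin": -0.5, "gripper": 0.3}
    - {"tx": -0.88, "ty": -0.13, "tz": 0, "spin": -0.66, "gripper": 0.3}

```text
clock: 7.7
position: [527.6, -197.4, 266.3]
ee_rot: [0.853, -0.521, -0.002, 0.001]
contact_force: [0.9, 0.3, 0.8]
gripper_width: 30.1
```

>>> play_rows:
  targets:
    - {"tx": -0.19, "ty": -0.13, "tz": 0, "spin": -0.17, "gripper": 0}
    - {"tx": -0.38, "ty": -0.26, "tz": 0, "spin": -0.34, "gripper": 0}
    - {"tx": -0.57, "ty": -0.39, "tz": 0, "spin": -0.51, "gripper": 0}
    - {"tx": -0.76, "ty": -0.52, "tz": 0, "spin": -0.67, "gripper": 0}

```text
clock: 8.2
position: [557.5, 30.6, 266.4]
ee_rot: [0.96, -0.281, -0.002, 0.001]
contact_force: [1.1, -0.2, 0.6]
gripper_width: 43.0
```

>>> play_rows:
  targets:
    - {"tx": -0.14, "ty": -0.1, "tz": 0, "spin": -0.17, "gripper": -0.4}
    - {"tx": -0.28, "ty": -0.21, "tz": 0, "spin": -0.34, "gripper": -0.4}
    - {"tx": -0.42, "ty": -0.32, "tz": 0, "spin": -0.51, "gripper": -0.4}
    - {"tx": -0.54, "ty": -0.42, "tz": 0, "spin": -0.67, "gripper": -0.4}
    - {"tx": -0.54, "ty": -0.42, "tz": 0, "spin": -0.67, "gripper": -0.4}
    - {"tx": -0.54, "ty": -0.42, "tz": 0, "spin": -0.67, "gripper": -0.4}

```text
clock: 8.95
position: [501.9, 190.0, 266.9]
ee_rot: [1.0, -0.025, -0.001, 0.001]
contact_force: [0.2, -1.0, -0.4]
gripper_width: 59.6
```

```bash
python3 - <<'E'
from h import *
s=read_state();p=s['position'];print(p,yaw(s),s['contact_force'],s['clock'],s['joints'].round(2),s['gripper_width'])
d=grab('wrist','w9')
E
```

```text
[501.91482797 189.98028227 266.87852701] -0.049221810967417394 [ 0.17745437 -1.02558381 -0.37323895] 8.95 [ 0.66  0.22 -0.17 -0.   -1.18  0.86] 59.568352322447005
```

View pics/w9.png

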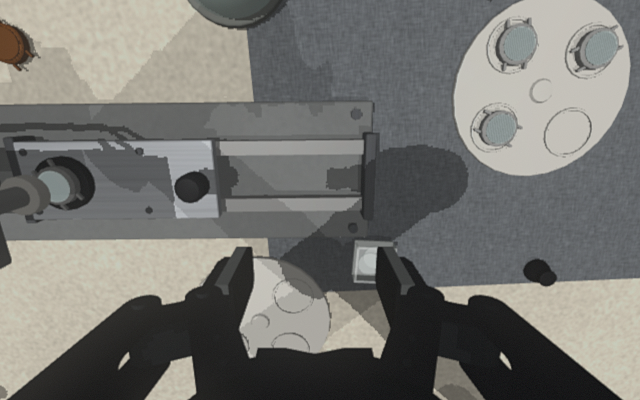

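```bash
python3 - <<'E'
from h import *
d=load('w9')
print('knob',plane(d,192,186,96),dep(d,192,186),'case',plane(d,57,186,74),'nest',plane(d,66,183,64))
e=[plane(d,*p,52) for p in((212,139),(218,217),(13,140),(30,222))];print(e)
for a,b in((e[2],e[0]),(e[3],e[1])):
    v=b-a;print(np.arctan2(v[0],-v[1]))
a,b=plane(d,20,103,20),plane(d,370,102,20);v=b-a;print('bed',np.arctan2(v[0],-v[1]))
a,b=plane(d,220,140,45),plane(d,362,140,45);v=b-a;print('rail',np.arctan2(v[0],-v[1]))
k=plane(d,192,186,96); rel([(k[0],k[1],200,-.04),(k[0],k[1],82,-.04)])
print('recess',plane(d,568,132,11))
E
```

```text
knob [507.50766852 309.57543008  96.        ] [507.40435395 309.76868952  95.53262117] case [509.88579752 461.4209335   74.        ] nest [510.71728217 459.2591467   64.        ]
[array([548.69272364, 297.6418837 ,  52.        ]), array([459.35696286, 303.50938346,  52.        ]), array([558.52828952, 513.31246715,  52.        ]), array([464.3721424 , 524.16762937,  52.        ])]
-0.04557300129999868
-0.022724354648866664
bed -0.04767502697409739
rail -0.050520872717816925
tx -0.003 ty -0.480 tz 0.268 spin -0.013
tx -0.003 ty -0.480 tz 0.740 spin -0.013
recess [ 532.27081409 -119.49473015   11.        ]
```

>>> play_rows:
  targets:
    - {"tx": 0, "ty": -0.16, "tz": 0.05, "spin": 0, "gripper": -0.4}
    - {"tx": 0, "ty": -0.32, "tz": 0.15, "spin": 0, "gripper": -0.4}
    - {"tx": 0, "ty": -0.48, "tz": 0.26, "spin": 0, "gripper": -0.4}
    - {"tx": 0, "ty": -0.48, "tz": 0.26, "spin": 0, "gripper": -0.4}
    - {"tx": 0, "ty": -0.48, "tz": 0.26, "spin": 0, "gripper": -0.4}

```text
clock: 9.62
position: [508.8, 309.5, 202.8]
ee_rot: [1.0, -0.025, -0.0, 0.0]
contact_force: [0.6, -0.7, 0.6]
gripper_width: 59.6
```

```bash
python3 - <<'E'
from h import *
s=read_state();p=s['position'];print(p,yaw(s),s['contact_force'],s['clock'],s['gripper_width'])
d=grab('wrist','w10')
E
```

```text
[508.75177554 309.49585771 202.8208737 ] -0.04981379548314618 [ 0.62047397 -0.71287351  0.6264578 ] 9.625 59.61267602965521
```

View pics/w10.png

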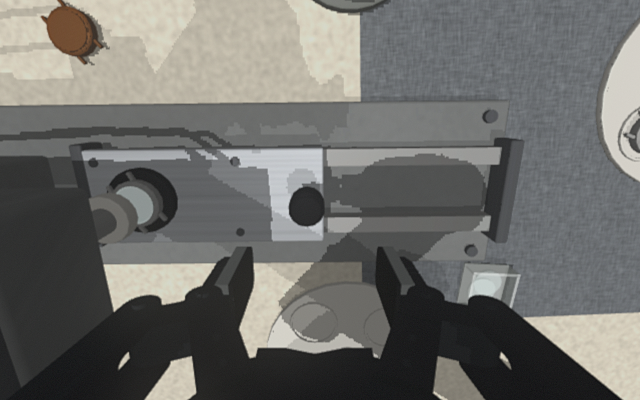

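```bash
python3 - <<'E'
from h import *
d=load('w10')
k=plane(d,306,207,96);print('knob',k,'case',plane(d,143,203,74))
a,b=plane(d,330,152,45),plane(d,495,152,45);v=b-a;print('rail',np.arctan2(v[0],-v[1]))
rel([(k[0],k[1],82,-.05)])
E
```

```text
knob [507.15527114 315.31051504  96.        ] case [511.11373192 456.49070473  74.        ]
rail -0.05104971344845365
tx -0.008 ty -0.023 tz 0.486 spin -0.000
```

>>> play_rows:
  targets:
    - {"tx": -0.008, "ty": -0.015, "tz": 0.17, "spin": 0, "gripper": -0.4}
    - {"tx": -0.008, "ty": -0.015, "tz": 0.34, "spin": 0, "gripper": -0.4}
    - {"tx": -0.008, "ty": -0.015, "tz": 0.5, "spin": 0, "gripper": -0.4}
    - {"tx": -0.008, "ty": -0.015, "tz": 0.5, "spin": 0, "gripper": -0.4}

```text
clock: 10.18
position: [505.5, 312.0, 76.1]
ee_rot: [1.0, -0.025, -0.002, 0.002]
contact_force: [-0.2, -0.7, -0.2]
gripper_width: 59.9
```

>>> play_rows:
  targets:
    - {"tx": 0, "ty": 0, "tz": 0, "spin": 0, "gripper": 0.2}
    - {"tx": 0, "ty": 0, "tz": 0, "spin": 0, "gripper": 0.6}
    - {"tx": 0, "ty": 0, "tz": 0, "spin": 0, "gripper": 0.6}
    - {"tx": 0, "ty": 0, "tz": 0, "spin": 0, "gripper": 0.6}

```text
clock: 10.68
position: [508.0, 315.5, 80.8]
ee_rot: [1.0, -0.024, 0.002, -0.002]
contact_force: [-0.3, -1.2, 7.1]
gripper_width: 27.7
```

```bash
python3 - <<'E'
from h import *
s=read_state();p=s['position'];print(p,yaw(s),s['contact_force'],s['clock'],s['gripper_width'])
d=grab('wrist','w11')
E
```

```text
[507.95752149 315.50817443  80.83456169] -0.047719684181422584 [-0.28109045 -1.15118615  7.0810353 ] 10.675 27.680316654571374
```

View pics/w11.png

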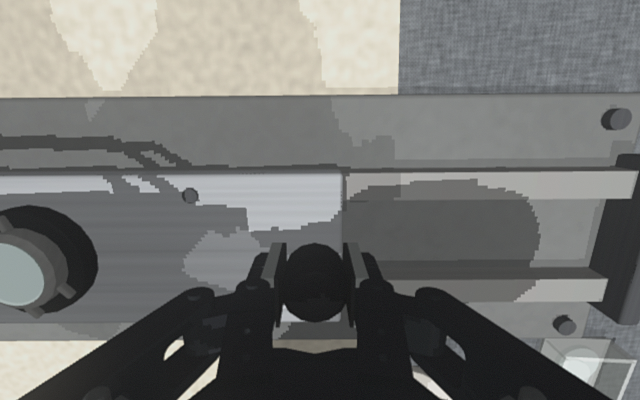

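>>> play_rows:
  targets:
    - {"tx": 0, "ty": 0.03, "tz": 0, "spin": 0, "gripper": 0.6}
    - {"tx": 0, "ty": 0.08, "tz": 0, "spin": 0, "gripper": 0.6}
    - {"tx": 0, "ty": 0.13, "tz": 0, "spin": 0, "gripper": 0.6}
    - {"tx": 0, "ty": 0.18, "tz": 0, "spin": 0, "gripper": 0.6}
    - {"tx": 0, "ty": 0.23, "tz": 0, "spin": 0, "gripper": 0.6}
    - {"tx": 0, "ty": 0.28, "tz": 0, "spin": 0, "gripper": 0.6}
    - {"tx": 0, "ty": 0.33, "tz": 0, "spin": 0, "gripper": 0.6}
    - {"tx": 0, "ty": 0.38, "tz": 0, "spin": 0, "gripper": 0.6}
    - {"tx": 0, "ty": 0.43, "tz": 0, "spin": 0, "gripper": 0.6}
    - {"tx": 0, "ty": 0.48, "tz": 0, "spin": 0, "gripper": 0.6}
    - {"tx": 0, "ty": 0.53, "tz": 0, "spin": 0, "gripper": 0.6}
    - {"tx": 0, "ty": 0.57, "tz": 0, "spin": 0, "gripper": 0.6}

```text
clock: 12.22
position: [502.4, 174.2, 80.8]
ee_rot: [1.0, -0.024, 0.004, -0.003]
contact_force: [0.1, 2.9, 5.6]
gripper_width: 27.7
```

>>> play_rows:
  targets:
    - {"tx": 0, "ty": 0.03, "tz": 0, "spin": 0, "gripper": 0.6}
    - {"tx": 0, "ty": 0.05, "tz": 0, "spin": 0, "gripper": 0.6}
    - {"tx": 0, "ty": 0.07, "tz": 0, "spin": 0, "gripper": 0.6}
    - {"tx": 0, "ty": 0.08, "tz": 0, "spin": 0, "gripper": 0.6}
    - {"tx": 0, "ty": 0.08, "tz": 0, "spin": 0, "gripper": 0.6}

```text
clock: 12.85
position: [501.8, 156.1, 80.9]
ee_rot: [1.0, -0.024, 0.005, -0.004]
contact_force: [-1.0, 9.5, 5.2]
gripper_width: 28.1
```

>>> play_rows:
  targets:
    - {"tx": 0, "ty": 0.012, "tz": 0, "spin": 0, "gripper": 0.6}
    - {"tx": 0, "ty": 0.012, "tz": 0, "spin": 0, "gripper": 0.6}
    - {"tx": 0, "ty": 0.012, "tz": 0, "spin": 0, "gripper": 0.6}

```text
clock: 13.22
position: [501.8, 155.9, 80.9]
ee_rot: [1.0, -0.023, 0.005, -0.006]
contact_force: [-4.9, 18.8, 4.9]
gripper_width: 27.6
```

```bash
python3 - <<'E'
from h import *
s=read_state();p=s['position'];print(p,yaw(s),s['contact_force'],s['clock'],s['gripper_width'])
d=grab('wrist','w12');grab('top','t12')
t=cv2.imread('pics/t12.png');cv2.imwrite('pics/z12.png',cv2.resize(t[150:290,180:420],None,fx=3.3,fy=3.3))
E
```

```text
[501.81467582 155.89513287  80.85800468] -0.04702136933133668 [-4.93130222 18.78085706  4.87756215] 13.225 27.559554966241286
```

View pics/w12.png

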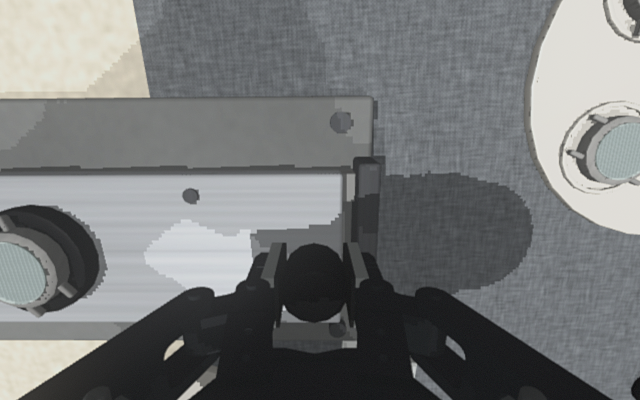

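View pics/z12.png

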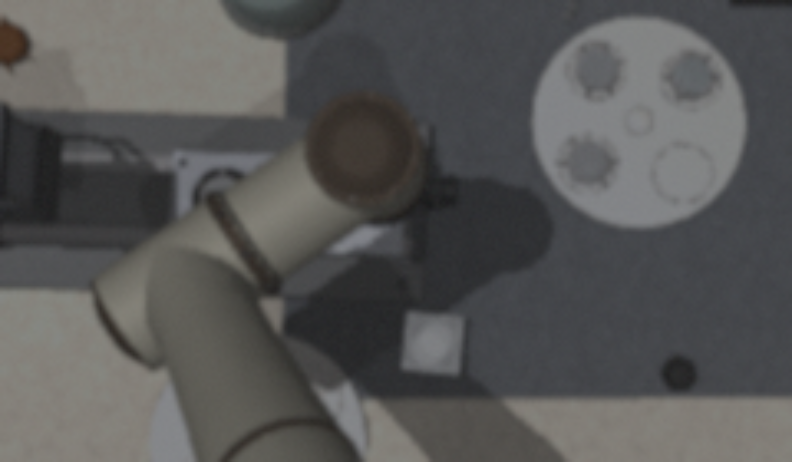

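The shuttle is at its stop: no further travel, with the force up to 19 N. The case is still in the nest (25,265). I'll release and go above the nest.

>>> play_rows:
  targets:
    - {"tx": 0, "ty": -0.022, "tz": 0, "spin": 0, "gripper": 0.6}
    - {"tx": 0, "ty": -0.022, "tz": 0, "spin": 0, "gripper": -0.4}
    - {"tx": 0, "ty": -0.022, "tz": 0, "spin": 0, "gripper": -0.4}
    - {"tx": 0, "ty": -0.022, "tz": -0.1, "spin": 0, "gripper": -0.4}
    - {"tx": 0, "ty": -0.022, "tz": -0.3, "spin": 0, "gripper": -0.4}
    - {"tx": 0, "ty": -0.1, "tz": -0.5, "spin": 0, "gripper": -0.4}
    - {"tx": 0, "ty": -0.3, "tz": -0.5, "spin": 0, "gripper": -0.4}
    - {"tx": 0, "ty": -0.45, "tz": -0.5, "spin": 0, "gripper": -0.4}
    - {"tx": 0, "ty": -0.45, "tz": -0.5, "spin": 0, "gripper": -0.4}
    - {"tx": 0, "ty": -0.45, "tz": -0.5, "spin": 0, "gripper": -0.4}

```text
clock: 14.58
position: [503.3, 260.6, 202.1]
ee_rot: [1.0, -0.024, -0.001, 0.001]
contact_force: [-0.1, 0.0, 0.1]
gripper_width: 59.9
```

```bash
python3 - <<'E'
from h import *
s=read_state();p=s['position'];print(p,yaw(s),s['contact_force'],s['clock'],s['gripper_width'])
d=grab('wrist','w13')
E
```

```text
[503.31759329 260.60612526 202.06037899] -0.04893914050158261 [-0.12528645  0.00706378  0.06061078] 14.575 59.86674318056549
```

View pics/w13.png

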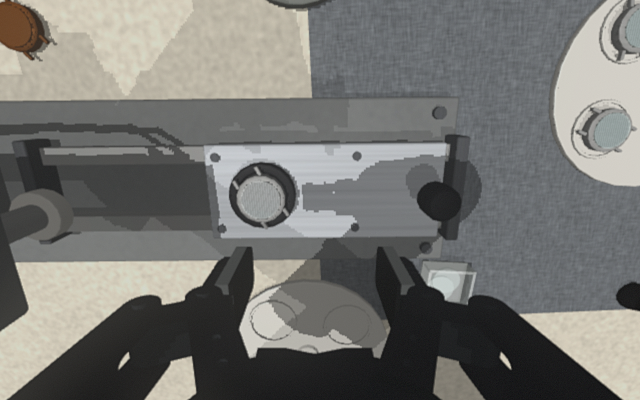

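```bash
python3 - <<'E'
from h import *
d=load('w13')
z=d['frame'][145:245,205:325,::-1];cv2.imwrite('pics/z13.png',cv2.resize(z,None,fx=6,fy=6,interpolation=cv2.INTER_CUBIC))
E
```

```text
(no output)
```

View pics/z13.png

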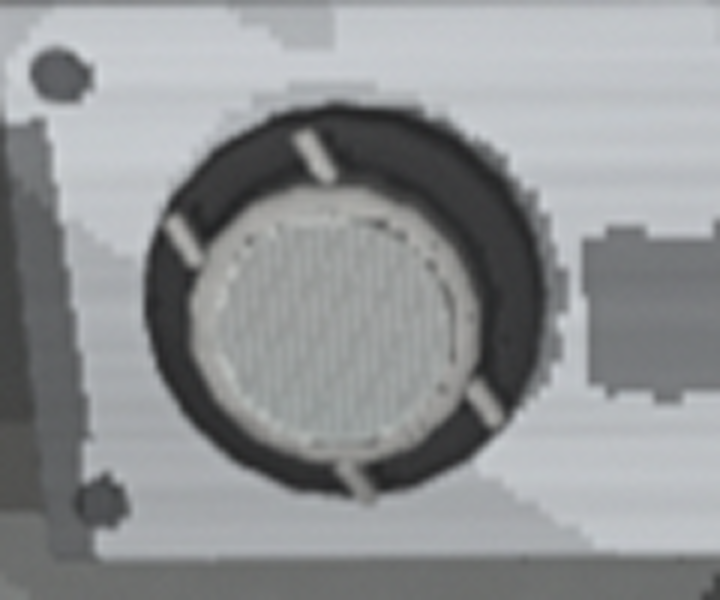

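```bash
python3 - <<'E'
from h import *
d=load('w13')
f=lambda a,b:(205+a/6,145+b/6)
L=[plane(d,*f(*p),66.5) for p in((303,133),(172,220),(500,420),(365,498))]
for l in L: print(l.round(1))
v=(L[0]+L[1]-L[2]-L[3])/2;print('lug axis',np.arctan2(v[1],v[0]),np.linalg.norm(v),'centre',sum(L)/4)
for a,b in((0,1),(3,2)): w=L[b]-L[a];print(np.arctan2(w[1],w[0]),np.linalg.norm(w))
print('glass',plane(d,*f(335,330),74),'ring',plane(d,*f(347,300),64), 'depth',dep(d,*f(335,330)))
print('knob',plane(d,439,202,96))
E
```

```text
[530.4 308.7  66.5]
[518.7 328.9  66.5]
[485.9 283.8  66.5]
[474.5 305.1  66.5]
lug axis 0.501624354167566 50.64136612745109 centre [502.38427511 306.65681831  66.5       ]
2.0950406200930694 23.37131457676553
-1.079584180636527 24.151527501054954
glass [503.15305135 305.60690986  74.        ] ring [504.86192097 305.29913828  64.        ] depth [503.19291561 305.57959329  74.14230623]
knob [500.63544658 161.6874111   96.        ]
```

```bash
python3 - <<'E'
from h import *
rel([(503,306.2,140,.505)])
E
```

```text
tx -0.011 ty -0.183 tz 0.249 spin -0.706
```

>>> play_rows:
  targets:
    - {"tx": -0.01, "ty": -0.04, "tz": 0.02, "spin": -0.15, "gripper": -0.3}
    - {"tx": -0.01, "ty": -0.09, "tz": 0.06, "spin": -0.3, "gripper": -0.3}
    - {"tx": -0.01, "ty": -0.14, "tz": 0.12, "spin": -0.45, "gripper": -0.3}
    - {"tx": -0.01, "ty": -0.183, "tz": 0.19, "spin": -0.6, "gripper": -0.3}
    - {"tx": -0.01, "ty": -0.183, "tz": 0.25, "spin": -0.706, "gripper": -0.3}
    - {"tx": -0.01, "ty": -0.183, "tz": 0.25, "spin": -0.706, "gripper": -0.3}
    - {"tx": -0.01, "ty": -0.183, "tz": 0.25, "spin": -0.706, "gripper": -0.3}

```text
clock: 15.5
position: [504.1, 306.8, 141.0]
ee_rot: [0.968, 0.249, 0.0, -0.0]
contact_force: [0.5, -0.3, 1.3]
gripper_width: 55.6
```

```bash
python3 - <<'E'
from h import *
s=read_state();p=s['position'];print(p,yaw(s),s['contact_force'],s['clock'],s['gripper_width'])
d=grab('wrist','w14')
# finger pixels depth -> height relative to TCP
h=np.full((400,640),np.nan)
for v in range(200,345):
    for u in range(200,430):
        if d['depth'][v,u]>0: h[v,u]=dep(d,u,v)[2]-p[2]
for v in range(235,345,10): print(v,[None if np.isnan(h[v,u]) else int(h[v,u]) for u in range(200,430,8)])
E
```

```text
[504.05387164 306.8159079  141.02031879] 0.5040402608719967 [ 0.50236908 -0.271763    1.25729104] 15.5 55.6191609732964
235 [-120, -120, -120, -120, -122, -120, -89, -89, -88, -87, -77, -69, -66, -68, -66, -66, -66, -67, -76, -88, -88, -88, -88, -89, -87, -90, -89, -88, -89]
245 [-140, -120, -120, -120, -120, -119, -6, -7, -89, -88, -86, -76, -69, -66, -66, -66, -69, -77, -89, -89, -89, -89, -5, -5, -89, -89, -88, -88, -89]
255 [-139, -141, -140, -141, -3, 4, 5, -5, -120, -120, -87, -88, -88, -89, -77, -88, -89, -89, -89, -89, -89, -88, 0, 5, 5, -89, -89, -87, -90]
265 [-142, -140, -140, 6, 14, 15, 11, -4, -120, -120, -119, -121, -90, -89, -89, -89, -88, -89, -89, -88, -88, -89, 1, 12, 14, 6, 5, -89, -90]
275 [-141, -141, 15, 15, 22, 21, 12, -2, -121, -120, -121, -121, -121, -120, -120, -88, -89, -88, -89, -89, -88, -89, 3, 17, 21, 21, 15, -88, -89]
285 [-140, 33, 33, 31, 27, 26, 14, -2, -141, -141, -141, -119, -120, -120, -121, -120, -120, -88, -88, -88, -88, -88, 4, 18, 28, 27, 30, 32, 31]
295 [37, 37, 37, 37, 29, 27, 15, -140, -140, -140, -140, -141, -140, -120, -121, -121, -122, -121, -120, -88, -88, -89, 5, 19, 27, 35, 37, 36, 36]
305 [42, 43, 43, 43, 42, 27, 16, -132, -135, -141, -140, -140, -140, -139, -140, -121, -121, -121, -121, -120, -121, -120, -89, 22, 27, 42, 43, 42, 42]
315 [46, 47, 54, 55, 54, 27, 17, -132, -132, -132, -133, -137, -140, -141, -140, -141, -139, -140, -119, -121, -120, -121, -120, 23, 55, 54, 54, 48, 47]
325 [59, 58, 58, 59, 58, 57, -131, -132, -131, -132, -134, -132, -134, -139, -140, -140, -141, -141, -140, -141, -121, None, -120, 22, 59, 58, 59, 58, 58]
335 [63, 62, 62, 61, 63, 62, -129, -133, -133, -132, -132, -133, -132, -132, -134, -141, -140, -139, -140, -141, -139, -140, -141, 62, 62, 62, 61, 62, 62]
```

View pics/w14.png

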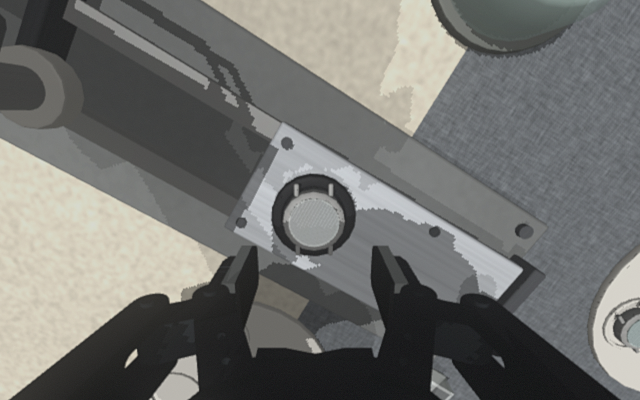

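```bash
python3 - <<'E'
from h import *
d=load('w14')
f=d['frame'];cv2.imwrite('pics/z14.png',cv2.resize(f[165:265,265:365,::-1],None,fx=6,fy=6,interpolation=cv2.INTER_CUBIC))
s=read_state();print(s['position'],s['clock'])
E
```

```text
[504.12733175 307.01987064 141.23847445] 15.55
```

View pics/z14.png

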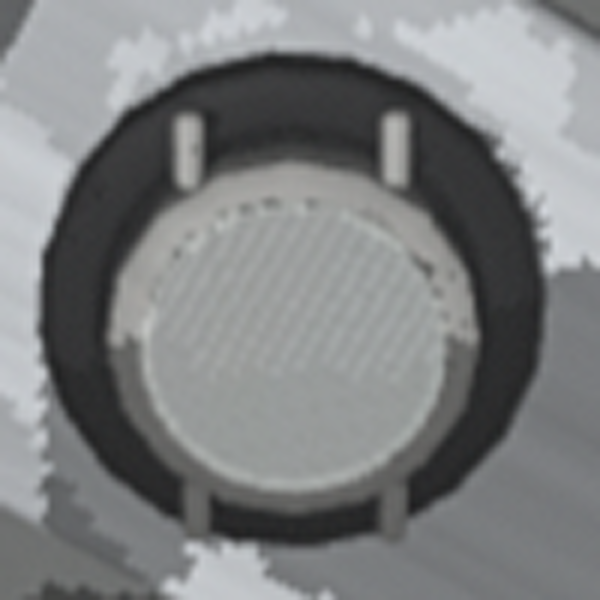

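```bash
python3 - <<'E'
from h import *
d=load('w14')
f=lambda a,b:(265+a/6,165+b/6)
L=[plane(d,*f(*p),68) for p in((188,113),(396,113),(198,538),(396,538))]
v=(L[0]+L[1]-L[2]-L[3])/2;c=sum(L)/4
print('lug axis',np.arctan2(v[1],v[0]),np.linalg.norm(v),np.linalg.norm(L[0]-L[1]),c,'glass',plane(d,*f(295,345),74))
rel([(503.7,306.2,75.5,np.arctan2(v[1],v[0]))])
E
```

```text
lug axis 0.513802903910515 51.556477748534824 23.012496988589486 [503.09718568 305.75656414  68.        ] glass [503.73612809 306.04514758  74.        ]
tx -0.003 ty 0.002 tz 0.263 spin -0.012
```

Sizes agree (lugs 51.6 and 23.0 mm, against 52 and 23). I'll descend and grip.

>>> play_rows:
  targets:
    - {"tx": -0.003, "ty": 0.002, "tz": 0.08, "spin": -0.01, "gripper": -0.3}
    - {"tx": -0.003, "ty": 0.002, "tz": 0.16, "spin": -0.01, "gripper": -0.3}
    - {"tx": -0.003, "ty": 0.002, "tz": 0.22, "spin": -0.01, "gripper": -0.3}
    - {"tx": -0.003, "ty": 0.002, "tz": 0.262, "spin": -0.01, "gripper": -0.3}
    - {"tx": -0.003, "ty": 0.002, "tz": 0.262, "spin": -0.01, "gripper": -0.3}
    - {"tx": -0.003, "ty": 0.002, "tz": 0.262, "spin": -0.01, "gripper": -0.3}

```text
clock: 16.3
position: [503.4, 306.8, 75.2]
ee_rot: [0.967, 0.254, 0.0, -0.0]
contact_force: [-0.2, 0.6, -0.0]
gripper_width: 55.9
```

```bash
python3 - <<'E'
from h import *
s=read_state();p=s['position'];print(p,yaw(s),s['contact_force'],s['clock'],s['gripper_width'])
d=grab('wrist','w15')
E
```

```text
[503.41793225 306.7539849   75.1882827 ] 0.5137712158565761 [-0.1793359   0.6060091  -0.00531036] 16.3 55.938783424191946
```

View pics/w15.png

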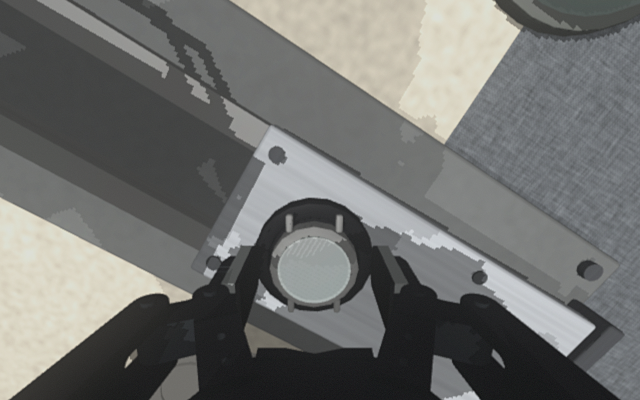

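>>> play_rows:
  targets:
    - {"tx": 0, "ty": 0, "tz": 0, "spin": 0, "gripper": 0}
    - {"tx": 0, "ty": 0, "tz": 0, "spin": 0, "gripper": 0.3}
    - {"tx": 0, "ty": 0, "tz": 0, "spin": 0, "gripper": 0.3}
    - {"tx": 0, "ty": 0, "tz": 0, "spin": 0, "gripper": 0.3}

```text
clock: 16.85
position: [504.3, 307.3, 76.9]
ee_rot: [0.967, 0.255, 0.002, -0.001]
contact_force: [-0.4, -0.7, 7.2]
gripper_width: 38.8
```

>>> play_rows:
  targets:
    - {"tx": 0, "ty": 0, "tz": -0.02, "spin": 0, "gripper": 0.3}
    - {"tx": 0, "ty": 0, "tz": -0.06, "spin": 0, "gripper": 0.3}
    - {"tx": 0, "ty": 0, "tz": -0.1, "spin": 0, "gripper": 0.3}
    - {"tx": 0, "ty": 0, "tz": -0.15, "spin": 0, "gripper": 0.3}
    - {"tx": 0, "ty": 0, "tz": -0.15, "spin": 0, "gripper": 0.3}

```text
clock: 17.48
position: [503.8, 307.2, 113.9]
ee_rot: [0.967, 0.254, 0.001, -0.001]
contact_force: [-0.5, 0.3, -0.7]
gripper_width: 39.0
```

```bash
python3 - <<'E'
from h import *
s=read_state();p=s['position'];print(p,yaw(s),s['contact_force'],s['clock'],s['gripper_width'])
d=grab('wrist','w16');grab('scene','s16')
print([dep(d,u,v).round(1)-p for u,v in((303,285),(316,285),(330,285),(316,270),(316,305))])
E
```

```text
[503.84832736 307.15527905 113.87050624] 0.5140038974385213 [-0.54847596  0.31803562 -0.7141625 ] 17.475 38.986620254530244
[array([-9.94832736, -0.15527905, -2.67050624]), array([-6.94832736, -5.55527905, -2.77050624]), array([ -3.74832736, -11.45527905,  -2.87050624]), array([ 0.05167264, -1.65527905, -2.67050624]), array([-17.54832736, -11.55527905,  -4.37050624])]
```

View pics/w16.png

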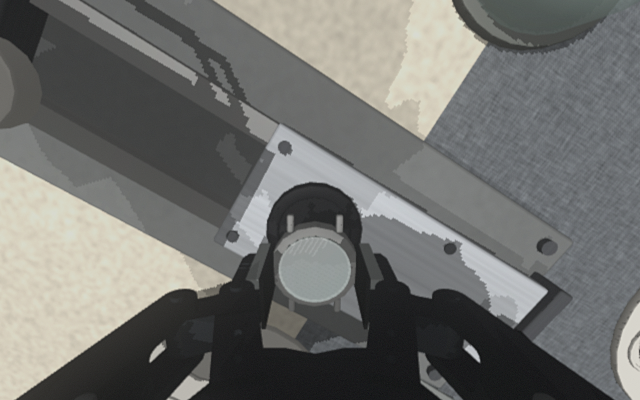

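View pics/s16.png

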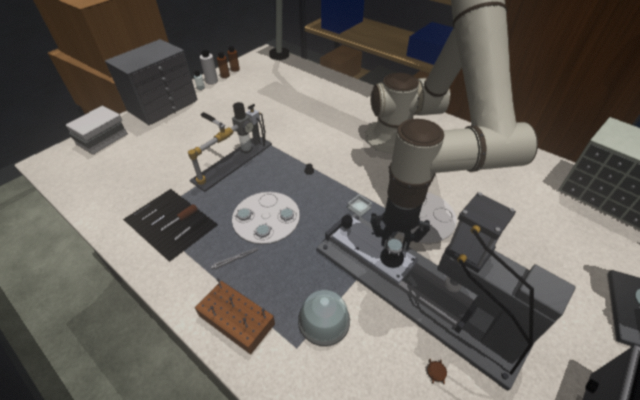

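```bash
python3 - <<'E'
from h import *
d=load('w16');s=read_state();p=s['position']
c=plane(d,315,269.5,p[2]-2.8);print('case offset from TCP',c-p)
y=yaw(s)
rel([(560,90,170,y)],p,y); rel([(533.5,-122.5,170,y)],(560,90,170),y)
E
```

```text
case offset from TCP [ 0.01075778 -0.85318783 -2.8       ]
tx -0.227 ty 0.866 tz -0.230 spin -0.000
tx -0.510 ty 0.688 tz -0.000 spin -0.000
```

>>> play_rows:
  targets:
    - {"tx": 0, "ty": 0, "tz": -0.12, "spin": 0, "gripper": 0.3}
    - {"tx": -0.03, "ty": 0.1, "tz": -0.23, "spin": 0, "gripper": 0.3}
    - {"tx": -0.07, "ty": 0.25, "tz": -0.23, "spin": 0, "gripper": 0.3}
    - {"tx": -0.11, "ty": 0.42, "tz": -0.23, "spin": 0, "gripper": 0.3}
    - {"tx": -0.15, "ty": 0.57, "tz": -0.23, "spin": 0, "gripper": 0.3}
    - {"tx": -0.19, "ty": 0.72, "tz": -0.23, "spin": 0, "gripper": 0.3}
    - {"tx": -0.227, "ty": 0.866, "tz": -0.23, "spin": 0, "gripper": 0.3}

```text
clock: 18.45
position: [560.0, 88.7, 169.2]
ee_rot: [0.967, 0.254, -0.001, 0.0]
contact_force: [1.1, -0.2, -0.8]
gripper_width: 38.7
```

>>> play_rows:
  targets:
    - {"tx": -0.1, "ty": 0.14, "tz": 0, "spin": 0, "gripper": 0.3}
    - {"tx": -0.2, "ty": 0.27, "tz": 0, "spin": 0, "gripper": 0.3}
    - {"tx": -0.3, "ty": 0.41, "tz": 0, "spin": 0, "gripper": 0.3}
    - {"tx": -0.4, "ty": 0.54, "tz": 0, "spin": 0, "gripper": 0.3}
    - {"tx": -0.47, "ty": 0.64, "tz": 0, "spin": 0, "gripper": 0.3}
    - {"tx": -0.51, "ty": 0.69, "tz": 0, "spin": 0, "gripper": 0.3}
    - {"tx": -0.51, "ty": 0.69, "tz": 0, "spin": 0, "gripper": 0.3}
    - {"tx": -0.51, "ty": 0.69, "tz": 0, "spin": 0, "gripper": 0.3}

```text
clock: 19.45
position: [534.1, -122.1, 169.7]
ee_rot: [0.967, 0.254, -0.0, -0.0]
contact_force: [-0.2, 0.7, -0.4]
gripper_width: 38.9
```

```bash
python3 - <<'E'
from h import *
s=read_state();p=s['position'];print(p,yaw(s),s['contact_force'],s['clock'],s['gripper_width'])
d=grab('wrist','w17')
E
```

```text
[ 534.05108578 -122.10115102  169.66920008] 0.5144939909043584 [-0.17638316  0.711336   -0.42327791] 19.45 38.94151424611391
```

View pics/w17.png

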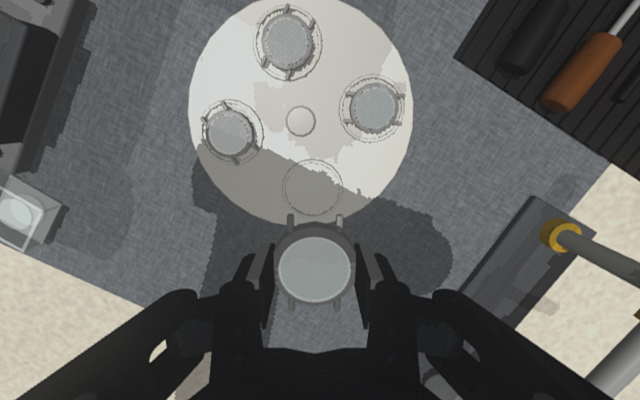

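```bash
python3 - <<'E'
from h import *
d=load('w17')
r=np.array([plane(d,*p,11) for p in((282,188),(342,188),(312,158),(312,217))]);print(r.round(1))
print('recess c',(r[0]+r[1])/2,(r[2]+r[3])/2,np.linalg.norm(r[0]-r[1]),np.linalg.norm(r[2]-r[3]))
f=d['frame'];m=((f.min(2)>105)&((f.max(2).astype(int)-f.min(2))<40)).astype(np.uint8)
L=plane(d,188,118,8);R=plane(d,413,112,8);print('tray edge mid',(L+R)/2,np.linalg.norm(L-R))
print('boss',plane(d,300,121,10),'cases',[plane(d,*p,21).round(1) for p in((286,42),(373,107),(228,133))])
c=sum(plane(d,*p,21) for p in((286,42),(373,107),(228,133)))/3
b=plane(d,300,121,10)
A,B,C=[plane(d,*p,21) for p in((286,42),(373,107),(228,133))]
print('parallelogram recess from cases',B+C-A,'tray c',(B+C)/2)
cv2.imwrite('pics/z17.png',cv2.resize(f[140:235,255:370,::-1],None,fx=6,fy=6,interpolation=cv2.INTER_CUBIC))
E
```

```text
[[ 519.6  -95.6   11. ]
 [ 547.6 -145.2   11. ]
 [ 558.5 -106.4   11. ]
 [ 508.3 -134.6   11. ]]
recess c [ 533.63368384 -120.38694576   11.        ] [ 533.37104758 -120.53797578   11.        ] 56.95068227303315 57.60133907082976
tray edge mid [586.56719154 -78.47237281   8.        ] 202.20490989132625
boss [582.02456917 -80.89417423  10.        ] cases [array([631.2, -41.7,  21. ]), array([ 623.2, -129.8,   21. ]), array([542.9, -31.3,  21. ])]
parallelogram recess from cases [ 534.93283256 -119.40510104   21.        ] tray c [583.04949083 -80.55992502  21.        ]
```

View pics/z17.png

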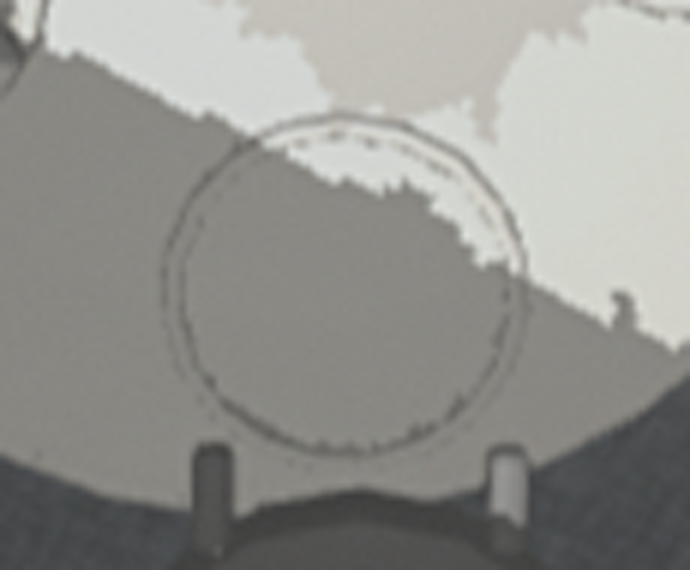

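```bash
python3 - <<'E'
from h import *
s=read_state();print(s['position'])
rel([(533.7,-119.6,60,yaw(s)),(533.7,-119.6,31,yaw(s))])
E
```

```text
[ 534.14501055 -121.93191564  169.76274656]
tx 0.003 ty -0.009 tz 0.439 spin -0.000
tx 0.003 ty -0.009 tz 0.555 spin -0.000
```

>>> play_rows:
  targets:
    - {"tx": 0.003, "ty": -0.009, "tz": 0.12, "spin": 0, "gripper": 0.3}
    - {"tx": 0.003, "ty": -0.009, "tz": 0.26, "spin": 0, "gripper": 0.3}
    - {"tx": 0.003, "ty": -0.009, "tz": 0.38, "spin": 0, "gripper": 0.3}
    - {"tx": 0.003, "ty": -0.009, "tz": 0.46, "spin": 0, "gripper": 0.3}
    - {"tx": 0.003, "ty": -0.009, "tz": 0.5, "spin": 0, "gripper": 0.3}
    - {"tx": 0.003, "ty": -0.009, "tz": 0.5, "spin": 0, "gripper": 0.3}
    - {"tx": 0.003, "ty": -0.009, "tz": 0.5, "spin": 0, "gripper": 0.3}

```text
clock: 20.38
position: [534.3, -120.2, 45.7]
ee_rot: [0.967, 0.254, 0.001, 0.0]
contact_force: [0.9, -0.2, -0.1]
gripper_width: 38.9
```

```bash
python3 - <<'E'
from h import *
s=read_state();p=s['position'];print(p,yaw(s),s['contact_force'],s['clock'],s['gripper_width'])
d=grab('wrist','w18');d=grab('scene','s18')
cv2.imwrite('pics/z18.png',cv2.resize(d['frame'][170:250,210:320,::-1],None,fx=6,fy=6,interpolation=cv2.INTER_CUBIC))
rel([(533.7,-119.6,24,yaw(s))])
E
```

```text
[ 534.30687393 -120.21567431   45.72164412] 0.5144675807036865 [ 0.86498113 -0.20316642 -0.10080141] 20.375 38.879486105493434
tx -0.000 ty -0.004 tz 0.087 spin -0.001
```

View pics/w18.png

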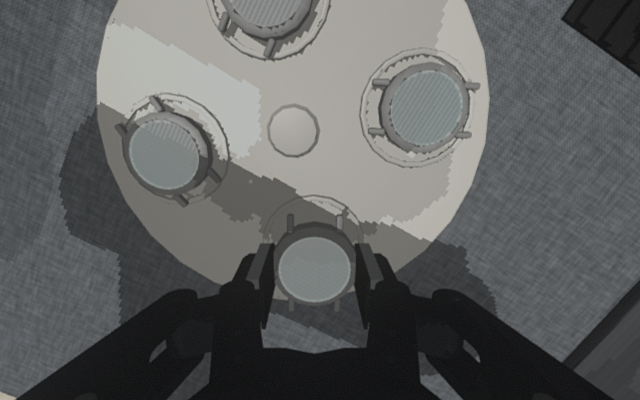

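View pics/z18.png

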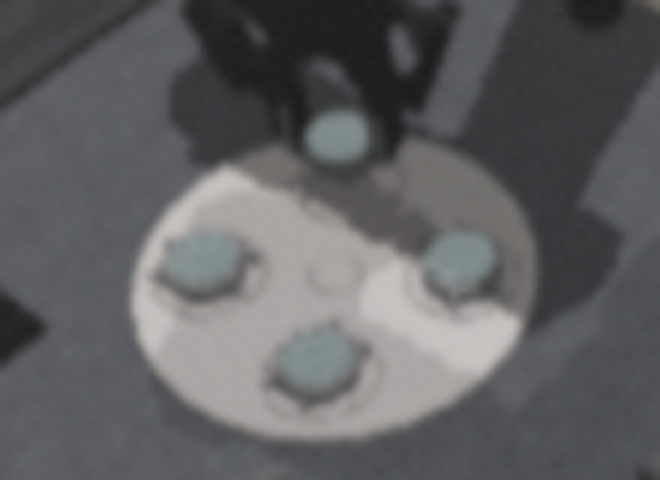

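```bash
python3 - <<'E'
from h import *
d=load('w18');y=.5145;x=np.array([np.cos(y),np.sin(y),0]);c=np.array([533.5,-120.5,11])
yy=np.array([np.sin(y),-np.cos(y),0])
print(proj(d,c+28.5*x),proj(d,c+28.5*yy),proj(d,c-28.5*yy)); t=plane(d,314,194.5,11);print(t-28.5*x)
cv2.imwrite('pics/z18b.png',cv2.resize(d['frame'][180:310,240:390,::-1],None,fx=5,fy=4.5))
E
```

```text
(np.float64(312.75755057884936), np.float64(193.95559450006064)) (np.float64(362.99729183911916), np.float64(242.3575126376095)) (np.float64(262.77992304084205), np.float64(242.47289190138443))
[ 533.56482804 -121.23797826   11.        ]
```

View pics/z18b.png

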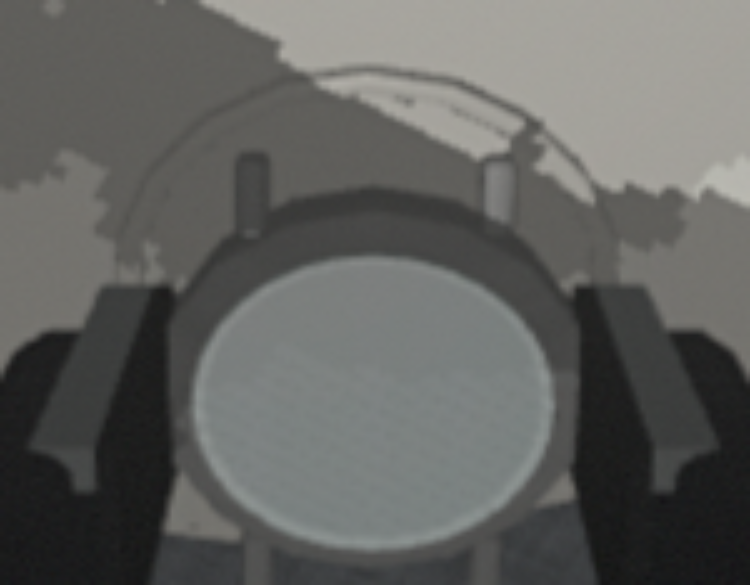

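>>> play_rows:
  targets:
    - {"tx": 0, "ty": -0.003, "tz": 0.03, "spin": 0, "gripper": 0.3}
    - {"tx": 0, "ty": -0.003, "tz": 0.05, "spin": 0, "gripper": 0.3}
    - {"tx": 0, "ty": -0.003, "tz": 0.065, "spin": 0, "gripper": 0.3}
    - {"tx": 0, "ty": -0.003, "tz": 0.075, "spin": 0, "gripper": 0.3}
    - {"tx": 0, "ty": -0.003, "tz": 0.08, "spin": 0, "gripper": 0.3}
    - {"tx": 0, "ty": -0.003, "tz": 0.08, "spin": 0, "gripper": 0.3}

```text
clock: 21.22
position: [533.1, -119.8, 24.8]
ee_rot: [0.967, 0.254, -0.0, 0.0]
contact_force: [0.8, 0.4, -0.6]
gripper_width: 38.7
```

>>> play_rows:
  targets:
    - {"tx": 0, "ty": 0, "tz": 0.004, "spin": 0, "gripper": 0.3}
    - {"tx": 0, "ty": 0, "tz": 0.006, "spin": 0, "gripper": 0.3}
    - {"tx": 0, "ty": 0, "tz": 0.006, "spin": 0, "gripper": 0.3}

```text
clock: 21.6
position: [533.3, -119.8, 23.9]
ee_rot: [0.967, 0.254, 0.0, 0.0]
contact_force: [-0.7, 0.9, 4.7]
gripper_width: 38.8
```

>>> play_rows:
  targets:
    - {"tx": 0, "ty": 0, "tz": 0.003, "spin": 0, "gripper": 0.3}
    - {"tx": 0, "ty": 0, "tz": 0.003, "spin": 0, "gripper": 0.3}

```text
clock: 21.85
position: [533.3, -119.8, 23.8]
ee_rot: [0.967, 0.254, 0.0, 0.0]
contact_force: [-2.5, 1.5, 9.6]
gripper_width: 39.0
```

```bash
python3 - <<'E'
from h import *
s=read_state();p=s['position'];print(p,yaw(s),s['contact_force'],s['clock'],s['gripper_width'])
d=grab('wrist','w19')
print([dep(d,u,v)[2] for u,v in((300,270),(316,270),(330,270),(316,285))], plane(d,315,269.5,21))
E
```

```text
[ 533.31177413 -119.80006049   23.82915149] 0.5143329767603246 [-2.52238786  1.49384616  9.55407103] 21.85 39.00450536925653
[np.float64(20.752788505233184), np.float64(21.189570251164696), np.float64(21.882810337676887), np.float64(21.726176551998122)] [ 533.22062107 -120.98123181   21.        ]
```

View pics/w19.png

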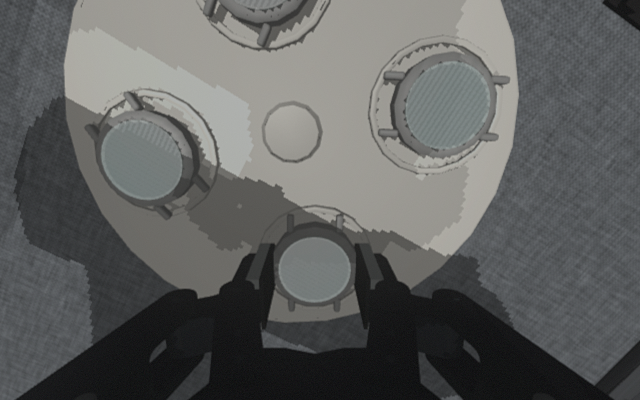

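The case is down: glass top at about 21 mm (8 + 13) and the floor pushing back with about 9.6 N. I'll release and rise.

>>> play_rows:
  targets:
    - {"tx": 0, "ty": 0, "tz": 0, "spin": 0, "gripper": 0}
    - {"tx": 0, "ty": 0, "tz": 0, "spin": 0, "gripper": -0.2}
    - {"tx": 0, "ty": 0, "tz": 0, "spin": 0, "gripper": -0.3}
    - {"tx": 0, "ty": 0, "tz": -0.03, "spin": 0, "gripper": -0.3}
    - {"tx": 0, "ty": 0, "tz": -0.12, "spin": 0, "gripper": -0.3}
    - {"tx": 0, "ty": 0, "tz": -0.3, "spin": 0, "gripper": -0.3}
    - {"tx": -0.2, "ty": 0, "tz": -0.5, "spin": 0, "gripper": -0.3}
    - {"tx": -0.3, "ty": 0, "tz": -0.6, "spin": 0, "gripper": -0.3}
    - {"tx": -0.3, "ty": 0, "tz": -0.6, "spin": 0, "gripper": -0.3}

```text
clock: 23.02
position: [467.7, -157.5, 175.7]
ee_rot: [0.967, 0.253, 0.003, 0.001]
contact_force: [-0.5, 0.4, -1.0]
gripper_width: 55.6
```

```bash
python3 - <<'E'
from h import *
s=read_state();p=s['position'];print(p,s['contact_force'],s['clock'],s['gripper_width'])
d=grab('wrist','w20');t=grab('top','t20');grab('scene','s20')
E
```

```text
[ 467.6856201  -157.45416287  175.6763014 ] [-0.54506184  0.38397867 -1.03233737] 23.025 55.55430831958638
```

View pics/w20.png

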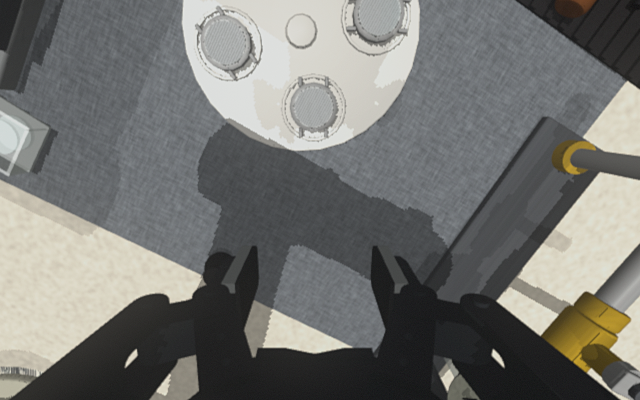

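View pics/s20.png

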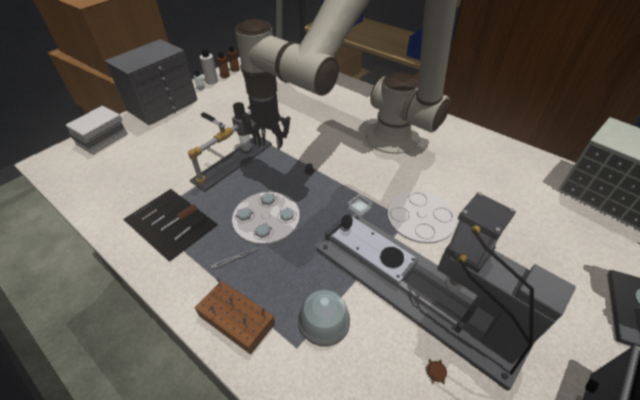

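View pics/t20.png

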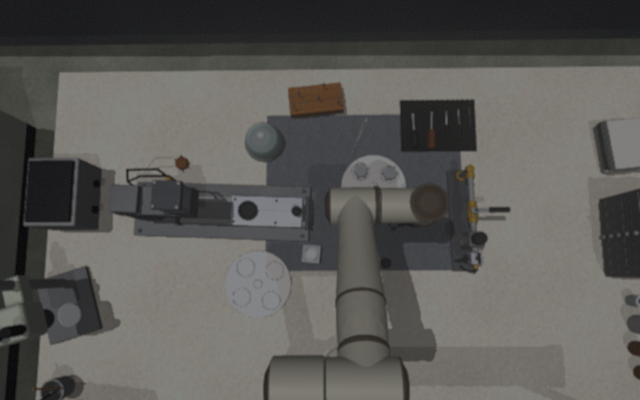

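```bash
python3 - <<'E'
from h import *
d=load('w20');t=load('t20')
cv2.imwrite('pics/z20.png',cv2.resize(d['frame'][60:150,265:365,::-1],None,fx=6,fy=6,interpolation=cv2.INTER_CUBIC))
cv2.imwrite('pics/z20t.png',cv2.resize(t['frame'][180:240,215:325,::-1],None,fx=7,fy=7,interpolation=cv2.INTER_CUBIC))
E
```

```text
(no output)
```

View pics/z20.png

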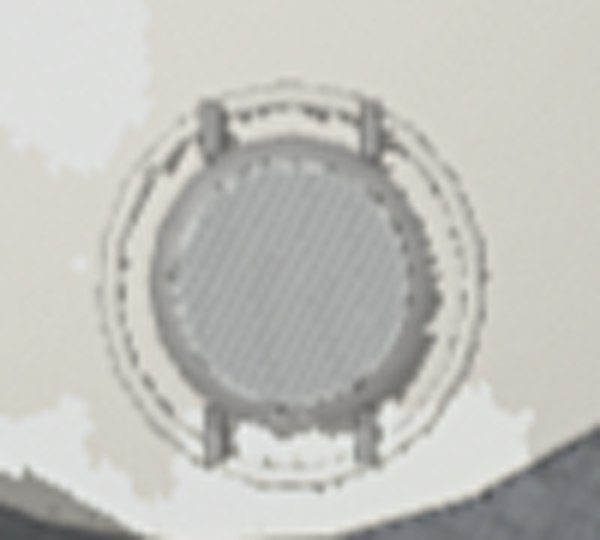

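View pics/z20t.png

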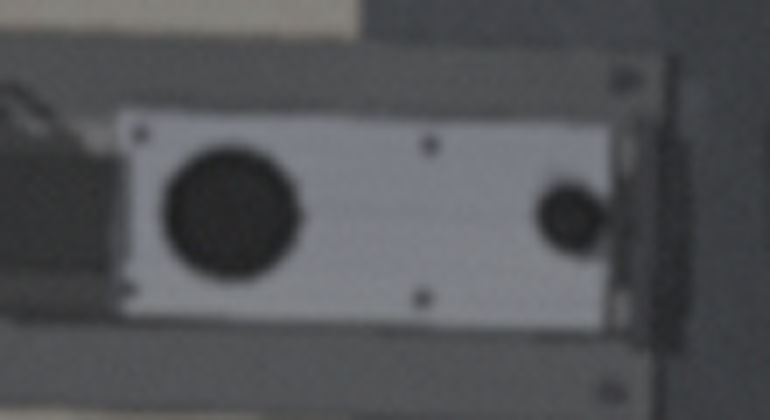

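```bash
python3 - <<'E'
from h import *
d=load('w20');t=load('t20');t0=load('top0')
f=lambda a,b:(265+a/6,60+b/6)
print('case lugs c',sum(plane(d,*f(*p),15) for p in((212,103),(371,103),(215,465),(366,465)))/4,'ring',plane(d,*f(292,285),11))
k1=plane(t,215+571/7,180+218/7,96);k0=plane(t0,110+508/3.8,150+226/3.8,96);print('knob travel',np.linalg.norm(k1-k0))
print('gap plate-stop',np.linalg.norm(plane(t,215+608/7,180+215/7,52)-plane(t,215+636/7,180+215/7,52)))
print('lever',plane(t,510,209.5,173),plane(t,476,212,172))
p=read_state();print(p['clock'],p['joint_vel'].round(3))
E
```

```text
case lugs c [ 532.34519359 -121.55343028   15.        ] ring [ 532.91918422 -121.40536119   11.        ]
knob travel 157.20871722858294
gap plate-stop 12.188807047045009
lever [ 489.19148541 -445.02964698  173.        ] [ 482.88109245 -350.6902321   172.        ]
23.175 [ 0.006  0.025 -0.002  0.002 -0.002  0.001]
```

```bash
python3 - <<'E'
from h import *
for n,b in(('w12',(150,220,320,400)),('w13',(120,250,420,490))):
    d=load(n);v0,v1,u0,u1=b
    cv2.imwrite('pics/z_%s.png'%n,cv2.resize(d['frame'][v0:v1,u0:u1,::-1],None,fx=6,fy=4.5 if n=='w13' else 6,interpolation=cv2.INTER_CUBIC))
    v=185 if n=='w12' else 165
    for u in range(u0,u1,2): 
        q=dep(d,u,v); print(n,u,q.round(1))
E
```

```text
w12 320 [536.2 150.8  51.9]
w12 322 [536.4 149.8  52.6]
w12 324 [536.3 148.8  52.6]
w12 326 [536.2 147.7  52.2]
w12 328 [536.  146.7  51.8]
w12 330 [536.3 145.7  53.1]
w12 332 [536.1 144.6  52.4]
w12 334 [535.9 143.6  51.9]
w12 336 [535.9 142.5  52. ]
w12 338 [536.2 141.6  53.7]
w12 340 [535.6 140.4  51.3]
w12 342 [535.4 139.3  50.4]
w12 344 [532.  137.2  35.7]
w12 346 [532.  136.   35.8]
w12 348 [532.1 134.9  36.5]
w12 350 [532.  133.8  36.5]
w12 352 [531.7 132.6  35.5]
w12 354 [531.7 131.4  35.7]
w12 356 [533.3 131.1  42.8]
w12 358 [534.8 130.8  49.7]
w12 360 [534.9 129.8  50.1]
w12 362 [534.9 128.8  50.2]
w12 364 [534.9 127.8  50.4]
w12 366 [534.6 126.6  49.7]
w12 368 [534.6 125.6  49.9]
w12 370 [534.8 124.7  50.9]
w12 372 [534.5 123.5  49.7]
w12 374 [534.8 122.6  50.9]
w12 376 [534.5 121.4  49.9]
w12 378 [534.6 120.5  50.8]
w12 380 [523.  110.    1.4]
w12 382 [522.8 108.5   0.7]
w12 384 [5.226e+02 1.070e+02 1.000e-01]
w12 386 [ 5.225e+02  1.056e+02 -1.000e-01]
w12 388 [5.225e+02 1.043e+02 3.000e-01]
w12 390 [522.4 102.9   0. ]
w12 392 [522.1 101.3  -1.1]
w12 394 [522.4 100.3   0.
[... 401 characters left out ...]
50.9]
w13 444 [521.4 141.6  51.9]
w13 446 [517.3 131.2  31.4]
w13 448 [518.2 131.4  36.3]
w13 450 [518.9 131.3  40.6]
w13 452 [519.9 131.9  46.2]
w13 454 [520.3 131.2  48.8]
w13 456 [520.6 130.3  50.7]
w13 458 [520.4 128.2  50. ]
w13 460 [520.1 125.9  49.2]
w13 462 [520.2 124.4  49.9]
w13 464 [519.9 122.3  49.2]
w13 466 [519.9 120.7  49.6]
w13 468 [5.102e+02 9.480e+01 4.000e-01]
w13 470 [510.2  93.1   1.2]
w13 472 [510.2  91.1   1.4]
w13 474 [5.098e+02 8.830e+01 2.000e-01]
w13 476 [510.1  87.1   2.1]
w13 478 [509.8  84.6   1.3]
w13 480 [509.5  81.8   0. ]
w13 482 [509.1  78.9  -1.4]
w13 484 [509.   76.8  -1.3]
w13 486 [ 5.091e+02  7.510e+01 -4.000e-01]
w13 488 [ 5.09e+02  7.30e+01 -4.00e-01]
```

The case sits within 1 mm of the recess centre. The top view gives the shuttle's travel only to about 3 mm, so I'll check its end gap from close up. At the stop it was 8 mm between plate and bracket.

```bash
python3 - <<'E'
from h import *
s=read_state();p=s['position'];y=yaw(s)
rel([(540,0,200,y)],p,y); rel([(508,140,200,-.04)],(540,0,200),y)
E
```

```text
tx 0.559 ty -0.403 tz -0.112 spin -0.000
tx 0.164 ty -0.551 tz 0.000 spin 0.705
```

>>> play_rows:
  targets:
    - {"tx": 0.1, "ty": -0.07, "tz": -0.1, "spin": 0, "gripper": 0.3}
    - {"tx": 0.25, "ty": -0.18, "tz": -0.11, "spin": 0, "gripper": 0.3}
    - {"tx": 0.4, "ty": -0.29, "tz": -0.11, "spin": 0, "gripper": 0.3}
    - {"tx": 0.56, "ty": -0.4, "tz": -0.11, "spin": 0, "gripper": 0.3}
    - {"tx": 0.56, "ty": -0.4, "tz": -0.11, "spin": 0, "gripper": 0.3}

```text
clock: 23.8
position: [542.0, 2.4, 198.0]
ee_rot: [0.967, 0.256, -0.001, 0.0]
contact_force: [-0.2, 0.2, -0.3]
gripper_width: 29.8
```

>>> play_rows:
  targets:
    - {"tx": 0.04, "ty": -0.14, "tz": 0, "spin": 0.15, "gripper": 0.3}
    - {"tx": 0.08, "ty": -0.28, "tz": 0, "spin": 0.3, "gripper": 0.3}
    - {"tx": 0.12, "ty": -0.42, "tz": 0, "spin": 0.45, "gripper": 0.3}
    - {"tx": 0.16, "ty": -0.55, "tz": 0, "spin": 0.6, "gripper": 0.3}
    - {"tx": 0.16, "ty": -0.55, "tz": 0, "spin": 0.7, "gripper": 0.3}
    - {"tx": 0.16, "ty": -0.55, "tz": 0, "spin": 0.7, "gripper": 0.3}
    - {"tx": 0.16, "ty": -0.55, "tz": 0, "spin": 0.7, "gripper": 0.3}

```text
clock: 24.68
position: [507.7, 138.2, 199.3]
ee_rot: [1.0, -0.018, -0.001, 0.0]
contact_force: [0.7, -0.3, -0.7]
gripper_width: 30.0
```

```bash
python3 - <<'E'
from h import *
s=read_state();p=s['position'];print(p,yaw(s),s['contact_force'],s['clock'],s['gripper_width'])
d=grab('wrist','w21')
E
```

```text
[507.73855695 138.16613825 199.31571022] -0.035441769737532755 [ 0.71378787 -0.29289615 -0.74204021] 24.675 29.96727625057092
```

View pics/w21.png

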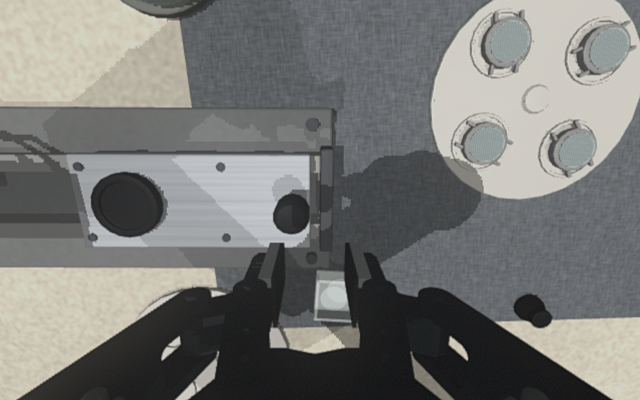

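```bash
python3 - <<'E'
from h import *
d=load('w21')
for v in(175,185,230):
    print(v,[(u,tuple(dep(d,u,v)[1:].round(1).tolist())) for u in range(304,336,1)])
print('knob',plane(d,293,213,96))
E
```

```text
175 [(304, (146.0, 52.2)), (305, (145.1, 52.4)), (306, (144.2, 52.1)), (307, (143.4, 50.0)), (308, (142.4, 52.1)), (309, (141.6, 51.0)), (310, (140.7, 48.5)), (311, (140.3, 18.6)), (312, (139.3, 20.9)), (313, (138.3, 19.7)), (314, (137.3, 21.5)), (315, (136.3, 20.3)), (316, (135.3, 21.0)), (317, (134.3, 21.5)), (318, (133.3, 19.7)), (319, (132.3, 19.5)), (320, (131.5, 44.0)), (321, (130.7, 50.2)), (322, (129.8, 49.9)), (323, (128.9, 50.7)), (324, (128.0, 49.8)), (325, (127.1, 49.5)), (326, (126.2, 50.4)), (327, (125.3, 50.5)), (328, (124.3, 49.8)), (329, (123.5, 50.4)), (330, (122.6, 50.4)), (331, (121.6, 49.6)), (332, (120.7, 49.9)), (333, (119.8, 49.1)), (334, (116.0, -0.2)), (335, (115.0, 0.6))]
185 [(304, (146.4, 52.5)), (305, (145.5, 52.6)), (306, (144.6, 52.7)), (307, (143.7, 53.1)), (308, (142.8, 51.3)), (309, (141.9, 51.9)), (310, (141.0, 50.8)), (311, (140.7, 19.2)), (312, (139.7, 20.6)), (313, (138.7, 19.5)), (314, (137.7, 19.9)), (315, (136.7, 20.7)), (316, (135.6, 18.9)), (317, (134.6, 21.8)), (318, (133.6, 19.2)), (319, (132.6, 19.1)), (320, (131.9, 47.3)), (321, (131.0,
[... 370 characters left out ...]
 (146.6, 52.5)), (307, (145.6, 52.0)), (308, (144.7, 52.6)), (309, (143.8, 51.3)), (310, (142.9, 49.5)), (311, (142.2, 37.2)), (312, (141.3, 35.3)), (313, (140.2, 37.1)), (314, (139.2, 36.1)), (315, (138.2, 35.9)), (316, (137.2, 35.9)), (317, (136.2, 36.1)), (318, (135.2, 36.4)), (319, (134.2, 35.4)), (320, (133.3, 49.4)), (321, (132.3, 49.4)), (322, (131.4, 50.9)), (323, (130.4, 49.3)), (324, (129.4, 49.0)), (325, (128.5, 49.6)), (326, (127.6, 50.9)), (327, (126.6, 49.7)), (328, (125.6, 49.8)), (329, (124.7, 50.2)), (330, (123.8, 50.8)), (331, (122.8, 49.4)), (332, (121.7, 47.5)), (333, (118.3, -0.4)), (334, (117.2, -0.9)), (335, (116.0, -1.3))]
knob [502.45246742 154.26495014  96.        ]
```

The gap is about 9 mm, against 8 mm at the stop, so the shuttle is within about 1 mm of its stop (5 mm allowed). The robot is clear of everything, so I'll hand in.

```bash
python3 -c "
from bench import job_done;print(job_done())"
```

```text
the job is handed in; nothing more can be done
None
```

The watch case is in the empty recess, glass up, with the air shut and the shuttle out. I handed the job in at about 24.7 s of the 72 s allowed, and the hand-in gave no verdict.

- **Air valve:** I turned the lever clockwise to its stop. The push force doubled with no further motion, and the pictures put the lever about 1.59 rad from the pipe direction. It was still square across the pipe in the last overhead view.
- **Shuttle:** I drew it out 159.6 mm by the knob until the force reached 19 N with no further motion; the case stayed in its nest.
- **Watch case:** I gripped it across its y axis and let go only once it was on the recess floor, which pushed back with about 9.6 N. The last close view puts it within about 1 mm of the recess centre.
- **Everything else:** I saw no change to the outlet cock, finished cases or other bench items in the pictures. I judged this by eye and did not measure it.

**Checks that disagreed:**
- **Shuttle end gap:** the gap to the end bracket read about 9 mm at the end, against about 8 mm at the stop. The shuttle may have slipped back about 1 mm, within the 5 mm allowed. The coarser overhead view gave 157 mm of travel.
- **Wrist camera:** it read about 5% short away from the image centre, so I relied on near-centre readings for the grasp and the placing.

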